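# Hold the flanged port flush on the tilted filter housing for light curing

## Robot

A 6-joint arm with a two-finger parallel gripper is mounted at the origin on the work surface. World frame = base frame: x ahead of the robot, y to its left, z up, the work surface at z = 0. Lengths are in m, angles in rad, forces in N, time in s.
With the tool pointing down it reaches from about 0.425 to 0.95 m from the base axis. Payload 3.5 kg.
Tool frame: the origin (TCP) lies between the finger pads; the fingertips stand 19 mm ahead of it and the grasp point (between the pads) is the TCP; z points along the fingers, y is the line along which they close (so a half turn about z gives the same grasp; the last joint's range is limited). The gripper opens to 85 mm and grips with 20 to 120 N. Pads are 22 mm wide; open, the fingers measure 114 mm over their backs; the gripper's body (76 mm by 85 mm) begins 54 mm behind the grasp point. The pads swing forward as they close: fully open they stand 13 mm farther back than shut.
Start: joints at [-1.393, 0.286, 1.577, -0, 1.279, -0.15], TCP at [0.217, -0.639, 0.25] pointing down, gripper open.
Joint ranges: [-2.77, 2.77], [-0.9, 2.22], [0.21, 2.48], [-1.53, 4.67], [0.24, 2.81], [-2.84, 2.84]. Speed limits (rad/s): [2.79, 2.79, 3.14, 3.14, 3.14, 3.14].

## Interface

Orientations are given as a unit quaternion [x, y, z, w].
In Python, from plant import get_state, cams, ctrl gives the robot as it stands. The module is installed in compiled form; this text tells all that it offers.
- The arm moves only by the tool jog_arm, never from a script. Its argument "deltas" is text: rows parted by semicolons, each of 6 numbers parted by spaces: the shift along the world's x, y, z normalised to -1 to 1, where 1 is 0.02 m, then the turn, a rotation vector about the world's x, y, z normalised to -1 to 1, where 1 is 0.1 rad. In form: x y z ax ay az; .... A call has 1 to 20 rows; each row shifts and turns the commanded pose from where the row before left it; what a row does not reach is not made up. A row lasts 1/8 s, in which the tool goes at most 62.5 mm and 10.7 degrees, less where a joint would pass 70% of its speed; a pose out of reach is approached as far as the arm can. A call with a number of a shift or a turn outside -1 to 1 is refused whole. A call with a gripper value outside its range is refused whole. "gripper" is the opening, from 0 (shut) to 1 (fully open), set as the call begins (left out, the last holds). The fingers move at their own pace and stop on an object; "squeeze" is the grip in N (left out, the last holds). Time passes only in rows, so rows that do not move let the fingers close. It gives the time, the measured TCP pose, the force, the opening and the grip force at its end, in the units of the state.
- get_state(): the state, without advancing time (a new reading comes with each control period).
- cams.read_camera(name): name is "side" or "top"; returns a dict with "color" (480x640x3 uint8, blue, green, red), "vfov" (degrees; the focal length in pixels is half the picture's height over the tangent of half this angle, whatever the lens; pixels are square), "cx", "cy" (the principal point, pixels), "rvec" (rotation vector, rad) and "tvec" (3), from world to camera coordinates, as OpenCV has them. Camera axes: x right, y down, z forward; pixel columns grow to the right and rows downward; lengths in m; the calibration is good to about 2 mm. A picture is of the moment at which its call begins. There is no depth.
- ctrl.sign_off(): hands the job in; it is judged then, once.
The state is a dict: "time": time; "qpos": joint angles; "dq": joint speeds; "joint_efforts": joint torques, N m; "eef_pos": TCP position; "tcp_rot": TCP orientation; "contact_force": force on the tool from outside, world axes, zero at the start; "wrist_torque": the same for the moment, N m; "opening": opening from 0.0 (shut) to 1.0 (fully open); "finger_force": force on a finger pad.
Only numpy, scipy, OpenCV 4.12 (cv2) and the standard library are available. Lean on these libraries where they do the work, as an engineer would, in place of code of your own. Each camera call takes 0.05 s, during which the arm holds its last target. There are 200 camera calls.

## Task

Lock the filter housing into the tilting bonding fixture by swinging its keeper bar fully shut, until it clicks in past the detent ball. Then pick up the flanged hose port, lay its flange flush on the housing's sloping top face with the edges of the two rectangles lined up, and finish holding it there in the gripper with a light, steady push into the face: do not let go. Do not knock the tilt plate out of its setting, and leave the other things on the bench where they are.

Things in the scene. Friction and masses are not known exactly. Their poses are not given: they have to be found in the camera images.
- bond_face (a point): Centre of the filter housing's flat top, the face to bond to: a 60 x 46 mm rectangle with a dark bore at its centre, on a mid-grey plastic block 38 mm high in the nest of the tilting plate. x points up the slope (along the 60 mm edges), y is level, along the plate's hinge, z points out of the face. The far side is tilted up by 0.2 to 0.5 rad: the face leans towards the robot.
- tilt_plate: The tilting plate, aluminium, 175 (x) x 200 (y) x 12 mm, with the housing in its nest. Origin on the hinge axis at the plate's edge on the robot's side, axes as for bond_face, which lies 80 mm up-slope and 44 mm out from it.
- fixture: Aluminium bonding fixture, fixed to the bench: base plate 200 x 230 x 12 mm carrying the tilting plate (175 x 200 mm, hinged along its edge on the robot's side, clamped at its tilt by friction; it gives way only if forced). Origin: centre of the base's underside.
- light_guide (a point): Tip of the light guide, a fixed rod 11 mm thick on a bracket on the tilting plate, 14 mm above the face's level, 52 mm up-slope and 30 mm to -y of the face's centre; it slants up-slope to 55 mm above that level. Keep clear of it.
- port: The flanged hose port, ivory plastic, about 40 g, the only loose part with a flange: flange 60 (x) x 46 (y) x 5 mm, on its centre a round tube: collar 26 mm wide up to 15 mm above the underside, barrel 22 mm wide up to 42 mm, the place to grip. It stands on the bench on its flange. Origin: centre of the flange's underside, z along the tube. Half a turn about z makes no difference.
- keeper (a joint): Angle of the steel keeper bar about a pivot along z of bond_face: 0 shut against its stop, over the housing's lug; up to 1.5 rad open, starts at 0.7 to 1.3. Shut, it points down-slope (-x of bond_face) from its pivot; opening swings it to +y. It stays where left. In the last 0.15 rad its nose rides over a sprung ball (3 N at the knob; ball block 4 mm higher than the bar's top), then drops in at 0.
- keeper_knob (a point): Middle of the black round knob on the keeper bar, axis along z of bond_face: 15 mm wide, 29 mm high, this point 14 mm above the bar's top, 2 mm above the face's level, 70 mm from the pivot axis. Shut, it stands 65 mm to +y and 20 mm down-slope of the face's centre. The frame turns with the bar; x points from the knob to the pivot.
- keeper_hinge (a point): On the pivot axis of the keeper bar, 14 mm lower than keeper_knob measured along z of bond_face (at the level of the bar's top).
- conn_a: Bystander: plain ivory hose connector without flange, standing, 26 mm collar, 22 mm barrel, 40 mm high. Origin: centre of its underside.
- conn_b: Bystander: another such connector, standing beside the fixture on its +y side.
- conn_c: Bystander: another such connector, standing on the robot's side of the fixture.
- glue_bottle: Bystander: small white bottle with a black cap, 32 mm diameter, 75 mm high. Origin: centre of its underside.
- syringe: Bystander: amber dispensing syringe lying on the bench beyond the +y side of the fixture, 110 mm long, 26 mm high.
Things that resemble listed ones, but are neither listed nor needed, are in the scene too. Leave any pink or purple look-alike of the port alone.

How it is judged:
By the outcome, as a careful person would: the job done as asked, in the order asked, and still so for the second after the job is handed in, while the arm keeps its last pose, push and grip.
It also fails if it takes over 61 s, if anything falls off the work surface, if the arm or the gripper's body presses on something with over 40 N, if the wrist force passes 120 N, or if a joint passes its speed limit or range.

## Working session

There is one attempt and no reset: what is moved stays moved. The work goes in short steps, Python scripts to look and compute and a tool call to move; the robot and the scene stay as the last step left them, time stands still between calls to the robot, and variables do not carry over. Pictures are saved under pics/ and viewed, at most 10 in all, crops included, and the job is handed in when it is done.

Besides the shell and the picture viewer there is one more tool, called after "Call:" in YAML: its name, and indented under it one key for each argument. jog_arm: Moves the arm, as the interface text tells. Its arguments: {"type":"object","properties":{"deltas":{"type":"string"},"gripper":{"type":"number"},"squeeze":{"type":"number"}},"required":["deltas"]}

```bash
mkdir -p pics
cat > h.py <<'E'
import numpy as np, cv2
from plant import get_state, cams, ctrl
def cam(n):
    d=cams.read_camera(n); f=240/np.tan(np.radians(d["vfov"])/2)
    K=np.array([[f,0,d["cx"]],[0,f,d["cy"]],[0,0,1]]); R=cv2.Rodrigues(np.array(d["rvec"],float))[0]; t=np.array(d["tvec"],float).reshape(3)
    return d["color"],K,R,t
def ray(c,uv):
    _,K,R,t=c; o=-R.T@t; v=R.T@np.linalg.inv(K)@[uv[0],uv[1],1]; return o,v/np.linalg.norm(v)
def onz(c,uv,z):
    o,v=ray(c,uv); return o+v*(z-o[2])/v[2]
def tri(a,ua,b,ub):
    o1,v1=ray(a,ua);o2,v2=ray(b,ub)
    s=np.linalg.lstsq(np.c_[v1,-v2],o2-o1,rcond=None)[0]
    p,q=o1+s[0]*v1,o2+s[1]*v2
    return (p+q)/2,np.linalg.norm(p-q)
def proj(c,P):
    _,K,R,t=c; p=K@(R@np.asarray(P,float)+t); return p[:2]/p[2]
E
python3 - <<'E'
from h import *
for n in("side","top"):
    c=cam(n); cv2.imwrite(f"pics/{n}0.png",c[0]); print(n,c[1][0,0],c[1][:2,2],-c[2].T@c[3],c[2][2])
s=get_state(); print(s)
E
```

```text
side 510.45249423108845 [321.02985226 239.90206807] [0.2728658  0.79435995 0.81808508] [ 0.25231775 -0.6886074  -0.67982027]
top 544.5146523135695 [317.70856022 246.27608517] [0.43366969 0.02764129 1.47128892] [ 0.09195952  0.0164387  -0.99562705]
{'time': 0.1, 'qpos': array([-1.39301397e+00,  2.87107368e-01,  1.57803690e+00, -3.02205687e-05,
        1.27862534e+00, -1.50016659e-01]), 'dq': array([ 0.00098571, -0.00207043, -0.00267437,  0.00075352, -0.00082965,
       -0.00088399]), 'joint_efforts': array([ 1.56127528e-03, -4.07298052e+01, -2.93700296e+01, -1.00817174e-04,
        3.43009699e-03,  1.34595012e-06]), 'eef_pos': array([ 0.21723342, -0.6384949 ,  0.24906186]), 'tcp_rot': array([ 9.86597219e-01,  1.63170898e-01, -2.95744583e-05, -1.08817130e-03]), 'contact_force': array([0.10767409, 0.1314104 , 0.07111359]), 'wrist_torque': array([ 0.00285532, -0.00886542, -0.00452682]), 'finger_force': 0.0, 'opening': 0.9978012006831098}
```

View pics/side0.png

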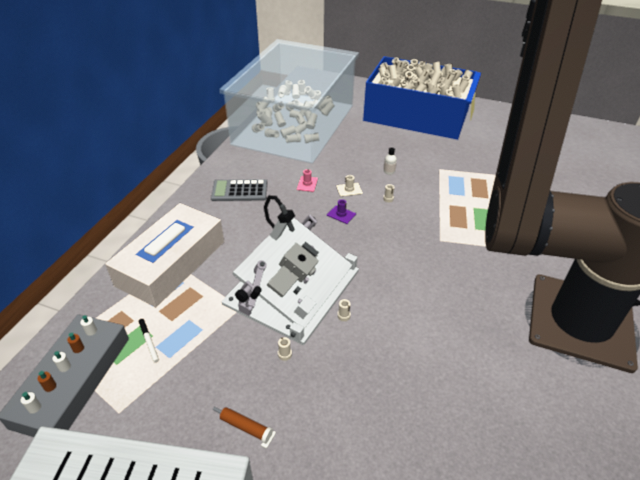

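View pics/top0.png

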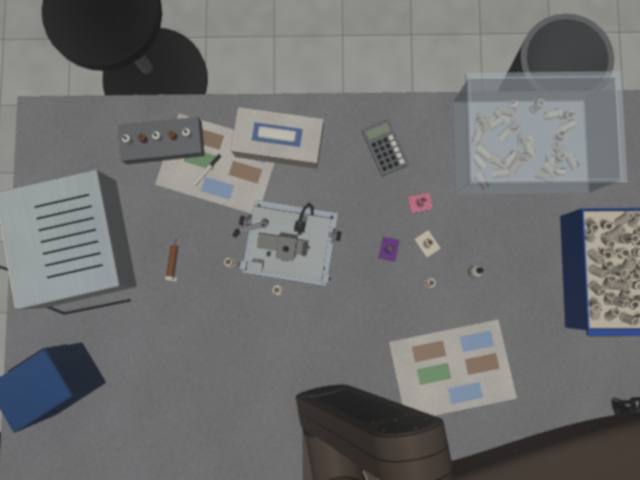

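The side view shows the fixture around (295,275) and the ivory flanged port at (349,185), with the pink one at (307,182) and the purple one at (342,210). In the top view the port is at (428,243) and the fixture at (290,243). I'll zoom in on the fixture.

Run:
```python
import cv2
s=cv2.imread("pics/side0.png")[190:345,215:370]; t=cv2.imread("pics/top0.png")[190:300,220:350]
cv2.imwrite("pics/s1.png",cv2.resize(s,None,fx=3.8,fy=3.8,interpolation=cv2.INTER_CUBIC))
cv2.imwrite("pics/t1.png",cv2.resize(t,None,fx=5,fy=5,interpolation=cv2.INTER_CUBIC))
```

```text
(no output)
```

View pics/s1.png

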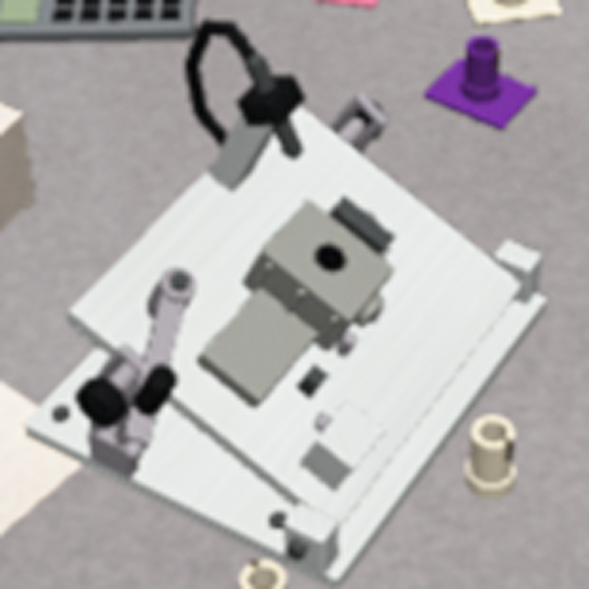

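View pics/t1.png

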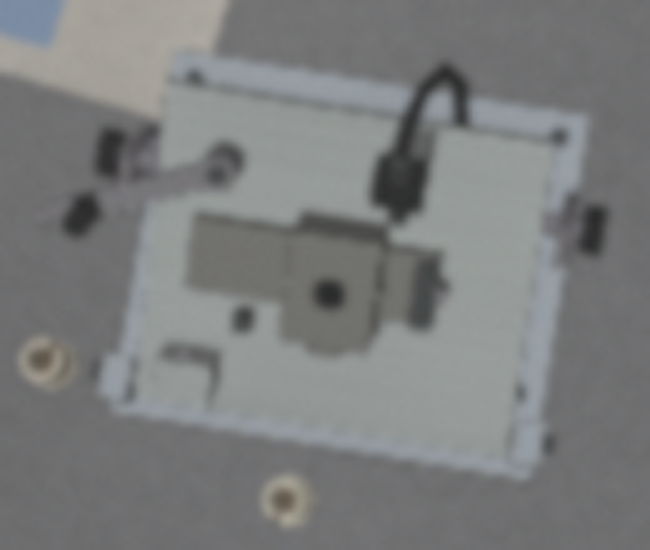

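Side crop: bore at crop (331,257), face corners at (310,203), (393,268), (345,318) and (265,258), keeper pivot at (178,282), knob near (158,388). Top crop: bore at (329,294), pivot at (225,163), knob at (80,215). Now I'll measure the fixture and the port.

```bash
cat > m1.py <<'E'
from h import *
from scipy.optimize import least_squares
from scipy.spatial.transform import Rotation as Ro
S=cam("side");T=cam("top")
def dark(c,x,y,r,th):
    g=cv2.cvtColor(c[0],cv2.COLOR_BGR2GRAY)[y-r:y+r+1,x-r:x+r+1].astype(float)
    w=np.clip(th-g,0,None); yy,xx=np.mgrid[y-r:y+r+1,x-r:x+r+1]; return np.array([(w*xx).sum(),(w*yy).sum()])/w.sum()
sc=lambda u,v:np.array([(u+.5)/3.8-.5+215,(v+.5)/3.8-.5+190]); tc=lambda u,v:np.array([(u+.5)/5-.5+220,(v+.5)/5-.5+190])
bs=dark(S,302,258,6,90);bt=dark(T,286,249,6,70)
print("bore",bs,sc(331,257),bt,tc(329,294),tri(S,bs,T,bt))
print("pivot",tri(S,sc(178,280),T,tc(225,163)))
obs=[((0,0,0),bs,S),((0,0,0),bt,T),
((30,-23,0),sc(310,203),S),((-30,-23,0),sc(393,268),S),((-30,23,0),sc(345,318),S),((30,23,0),sc(265,258),S),
((30,23,0),tc(298,230),T),((30,-23,0),tc(388,240),T),((-30,-23,0),tc(372,350),T),((-30,23,0),tc(280,340),T),
((95,100,-38),sc(70,315),S),((95,-100,-38),sc(302,108),S),((95,100,-38),tc(165,83),T),((95,-100,-38),tc(555,148),T),
((50,65,-8),sc(178,280),S),((50,65,-8),tc(225,163),T)]
def RR(p): return (Ro.from_euler('z',p[3])*Ro.from_euler('y',-p[4])).as_matrix()
def res(p): return np.concatenate([proj(c,p[:3]+RR(p)@np.array(P)/1000)-u for P,u,c in obs])
p0=np.r_[tri(S,bs,T,bt)[0],0,.35]
f=least_squares(res,p0,loss='soft_l1'); p=f.x
print("fit",p,"\n",res(p).reshape(-1,2).round(1))
print("hinge",p[:3]+RR(p)@[-.08,0,-.044])
for q in np.arange(.6,1.5,.1):
    k=p[:3]+RR(p)@[.05-.07*np.cos(q),.065+.07*np.sin(q),.002]; print(round(q,2),k.round(3),((proj(S,k)-[215,190])*3.8).round(),((proj(T,k)-[220,190])*5).round())
np.save("p.npy",p)
# port
for n,c,(x0,y0,x1,y1) in(("side",S,(330,168,370,200)),("top",T,(410,225,450,262))):
    im=c[0][y0:y1,x0:x1]; hsv=cv2.cvtColor(im,cv2.COLOR_BGR2HSV)
    b=cv2.cvtColor(im,cv2.COLOR_BGR2GRAY); th,_=cv2.threshold(b,0,255,cv2.THRESH_OTSU); m=(b>th).astype(np.uint8)*255
    cs,_=cv2.findContours(m,cv2.RETR_EXTERNAL,cv2.CHAIN_APPROX_NONE); ct=max(cs,key=cv2.contourArea)+np.array([x0,y0])
    r=cv2.minAreaRect(ct); print(n,"otsu",th,r)
    if n=="top":
        B=np.array([onz(c,q,.005) for q in cv2.boxPoints(r)]); print(B.round(4),B.mean(0))
        for i in range(2): d=B[i+1]-B[i]; print("edge",np.linalg.norm(d),np.degrees(np.arctan2(d[1],d[0])))
    cv2.imwrite(f"pics/port_{n}.png",cv2.resize(im,None,fx=9,fy=9,interpolation=cv2.INTER_CUBIC))
a,b=cv2.imread("pics/port_side.png"),cv2.imread("pics/port_top.png"); h=max(a.shape[0],b.shape[0])
cv2.imwrite("pics/port.png",np.hstack([cv2.copyMakeBorder(i,0,h-i.shape[0],0,10,0) for i in(a,b)]))
E
python3 m1.py
```

```text
bore [301.43228955 257.47376983] [301.73684211 257.26315789] [285.43771044 248.41077441] [285.4 248.4] (array([0.55575293, 0.13197374, 0.10281565]), np.float64(0.0012777641087892296))
pivot (array([0.61998864, 0.18342025, 0.11148396]), np.float64(0.002258376626611906))
fit [ 0.5558709   0.13119954  0.10087194 -0.2187275   0.2372521 ] 
 [[ 0.4  0.5]
 [ 0.3 -0.2]
 [ 0.3  0.1]
 [ 2.4 -0.7]
 [ 2.  -0. ]
 [-1.3 -1.1]
 [-0.1 -0.8]
 [-0.3  1. ]
 [-1.7  1.9]
 [-1.   0.1]
 [-2.4  0.2]
 [-3.9 -0. ]
 [ 4.3 -3.9]
 [ 2.1 -0.7]
 [-0.1  2.5]
 [ 0.3  1.1]]
hinge [0.49005961 0.14582832 0.03930188]
0.6 [0.571 0.235 0.101] [221. 390.] [124. 263.]
0.7 [0.576 0.24  0.102] [207. 392.] [115. 253.]
0.8 [0.582 0.244 0.103] [193. 393.] [107. 241.]
0.9 [0.588 0.247 0.104] [179. 393.] [100. 229.]
1.0 [0.594 0.25  0.106] [165. 392.] [ 94. 217.]
1.1 [0.6   0.252 0.107] [150. 389.] [ 90. 204.]
1.2 [0.607 0.253 0.109] [136. 385.] [ 86. 190.]
1.3 [0.614 0.254 0.11 ] [123. 380.] [ 85. 176.]
1.4 [0.621 0.254 0.112] [110. 374.] [ 84. 163.]
side otsu 196.0 ((349.43402099609375, 189.07614135742188), (11.47077465057373, 24.651479721069336), 85.91438293457031)
top otsu 138.0 ((427.15380859375, 243.2307586669922), (22.188007354736328, 17.19570541381836), 56.3099365234375)
[[ 0.5879 -0.2078  0.005 ]
 [ 0.6136 -0.2469  0.005 ]
 [ 0.5633 -0.2788  0.005 ]
 [ 0.5378 -0.2398  0.005 ]] [ 0.57563369 -0.2433631   0.005     ]
edge 0.04678016059466273 -56.69948598721477
edge 0.05955336778487288 -147.62176473824348
```

View pics/port.png

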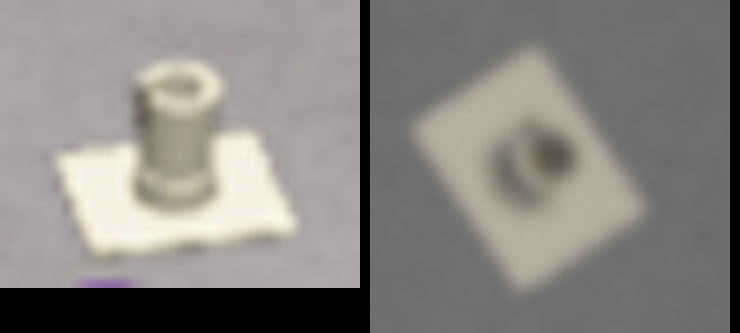

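The port's flange measures 46.8 x 59.6 mm, which matches. Its centre is about (0.576,-0.243) and its yaw about 32.8°. I'll start moving over and refine the tilt measurement along the way.

Call:
jog_arm:
  deltas: "0.8 1 0.1 0 0 0.77;0.8 1 0.1 0 0 0.77;0.8 1 0.1 0 0 0.77;0.8 1 0.1 0 0 0.77;0.8 1 0.1 0 0 0.77;0.8 1 0.1 0 0 0.77;0.8 1 0.1 0 0 0.77;0.8 1 0.1 0 0 0.77;0.8 1 0.1 0 0 0.77;0.8 1 0.1 0 0 0.77;0.8 1 0.1 0 0 0.77;0.8 1 0.1 0 0 0.77;0.8 1 0.1 0 0 0.77;0.8 1 0.1 0 0 0.77;0.8 1 0.1 0 0 0.77;0.8 1 0.1 0 0 0.77;0.8 1 0.1 0 0 0.77;0.8 1 0.1 0 0 0.77"
  gripper: 0.4
  squeeze: 30

```text
time: 2.45
eef_pos: [0.5057, -0.2783, 0.2862]
tcp_rot: [0.654, 0.757, -0.0, -0.0]
contact_force: [0.5, 0.1, 0.3]
opening: 0.396
finger_force: 0.0
```

```bash
cat > m2.py <<'E'
from h import *
from scipy.optimize import least_squares
from scipy.spatial.transform import Rotation as Ro
class C: pass
S=list(cam("side"));T=list(cam("top")); S[0]=cv2.imread("pics/side0.png");T[0]=cv2.imread("pics/top0.png")
sc=lambda u,v:np.array([(u+.5)/3.8-.5+215,(v+.5)/3.8-.5+190]); tc=lambda u,v:np.array([(u+.5)/5-.5+220,(v+.5)/5-.5+190])
def sub(c,u):
    k=4; g=cv2.resize(cv2.cvtColor(c[0],cv2.COLOR_BGR2GRAY),None,fx=k,fy=k,interpolation=cv2.INTER_CUBIC)
    q=((np.array(u)+.5)*k-.5).astype(np.float32).reshape(1,1,2)
    r=cv2.cornerSubPix(g,q.copy(),(9,9),(-1,-1),(3,50,.01)).reshape(2); return (r+.5)/k-.5
L={"f+-":(sc(310,203),tc(388,240)),"f--":(sc(393,268),tc(372,350)),"f-+":(sc(345,318),tc(280,340)),"f++":(sc(265,258),tc(298,230)),
"p++":(sc(70,315),tc(165,83)),"p+-":(sc(302,108),tc(555,148)),
"b++":(sc(30,430),tc(172,54)),"b-+":(sc(335,578),tc(103,410)),"b--":(sc(546,300),tc(530,478)),"b+-":(None,tc(588,115))}
for k,(a,b) in L.items():
    b2=sub(T,b)
    if a is None: print(k,onz(T,b2,.012).round(4));continue
    a2=sub(S,a); print(k,"raw",tri(S,a,T,b)[0].round(4),"sub",(a2-a).round(1),(b2-b).round(1),tri(S,a2,T,b2)[0].round(4),round(tri(S,a2,T,b2)[1],4), "onz12",onz(T,b2,.012).round(4),onz(S,a2,.012).round(4) if k[0]=='b' else '')
print(get_state()["eef_pos"])
E
python3 m2.py
```

```text
f+- raw [0.5812 0.1016 0.107 ] sub [-1.1 -1.1] [0. 0.] [0.5821 0.1018 0.1098] 0.0009 onz12 [0.5923 0.107  0.012 ] 
f-- raw [0.5283 0.1113 0.086 ] sub [0.3 0.3] [-1.2  0.7] [0.5265 0.1143 0.0887] 0.0014 onz12 [0.5309 0.1189 0.012 ] 
f-+ raw [0.535  0.1584 0.0909] sub [1.6 1.1] [0.2 0.3] [0.5332 0.1579 0.0881] 0.0019 onz12 [0.5377 0.1647 0.012 ] 
f++ raw [0.5871 0.1472 0.1056] sub [-1.2 -1.8] [-0.8 -1. ] [0.589  0.1486 0.1113] 0.0012 onz12 [0.6009 0.1577 0.012 ] 
p++ raw [0.6642 0.216  0.1004] sub [-0.4 -0.9] [-0.4 -1. ] [0.6655 0.2163 0.1029] 0.0013 onz12 [0.6816 0.2291 0.012 ] 
p+- raw [0.6262 0.0159 0.0926] sub [-0.5 -1. ] [ 0. -0.] [0.6265 0.0161 0.0955] 0.007 onz12 [0.6417 0.0166 0.012 ] 
b++ raw [0.6954 0.225  0.007 ] sub [-1.4 -0.6] [ 0. -1.] [0.6983 0.2249 0.0075] 0.0 onz12 [0.6975 0.2243 0.012 ] [0.6959 0.228  0.012 ]
b-+ raw [0.5018 0.26   0.0148] sub [0.1 0.8] [-0.  0.] [0.5017 0.2603 0.0129] 0.0007 onz12 [0.5014 0.2603 0.012 ] [0.5022 0.2598 0.012 ]
b-- raw [0.464  0.0311 0.0085] sub [ 0.2 -0.4] [-0.5  0.3] [0.4631 0.0325 0.0113] 0.0003 onz12 [0.463  0.0325 0.012 ] [0.4631 0.0332 0.012 ]
b+- [ 0.66   -0.0009  0.012 ]
[ 0.50633258 -0.27740894  0.28642278]
```

```bash
cat >> m2.py <<'E'
obs=[]
for k,P in {"f+-":(30,-23,0),"f--":(-30,-23,0),"f-+":(-30,23,0),"f++":(30,23,0),"p++":(95,100,-38),"p+-":(95,-100,-38)}.items():
    a,b=L[k]; obs+=[(P,sub(S,a),S,k),(P,sub(T,b),T,k)]
obs+=[((0,0,0),np.array([301.43,257.47]),S,"bore"),((0,0,0),np.array([285.44,248.41]),T,"bore")]
def fit(keys,yaw):
    o=[x for x in obs if x[3][0] in keys]
    M=lambda p:(Ro.from_euler('z',p[4] if yaw is None else yaw)*Ro.from_euler('y',-p[3])).as_matrix()
    g=lambda p:np.concatenate([proj(c,p[:3]+M(p)@np.array(P)/1000)-u for P,u,c,_ in o])
    f=least_squares(g,[.556,.131,.101,.35]+([0] if yaw is None else []),loss='soft_l1'); print(keys,yaw,f.x.round(4),"cost",round(f.cost,2)); return f.x,M(f.x),g(f.x)
fit("fb",-.17);fit("fb",None);fit("fpb",None)
x,M,r=fit("fpb",-.17); print(r.reshape(-1,2).round(1))
print("hinge",x[:3]+M@[-.08,0,-.044],"x,z axes",M[:,0].round(3),M[:,2].round(3))
# knob: black blob in side view
for nm,c,(cx,cy) in(("S",S,sc(158,388)),("T",T,tc(80,215))):
    g=cv2.cvtColor(c[0],cv2.COLOR_BGR2GRAY); m=(g<60).astype(np.uint8); n,lab,st,ce=cv2.connectedComponentsWithStats(m)
    for i in range(1,n):
        if np.hypot(*(ce[i]-[cx,cy]))<15 and st[i,4]>5: print(nm,ce[i].round(1),st[i])
print("guess",sc(158,388),tc(80,215))
for q in np.arange(.7,1.31,.1):
    k=lambda z:x[:3]+M@[.05-.07*np.cos(q),.065+.07*np.sin(q),z]
    print(round(q,1),k(.002).round(4),"S mid",proj(S,k(.002)).round(1),"S top",proj(S,k(.0165)).round(1),"T",proj(T,k(.002)).round(1),proj(T,k(.0165)).round(1))
k=x[:3]+M@[.05,.065,-.012]; print("pivot",k,proj(S,k),proj(T,k),sc(178,282),tc(225,163))
np.savez("fx.npz",x=x,M=M)
E
python3 m2.py | tail -32
```

```text
fb -0.17 [0.5574 0.131  0.1002 0.3936] cost 1.61
fb None [ 0.5574  0.131   0.1002  0.3938 -0.1698] cost 1.61
fpb None [ 0.5559  0.1318  0.1015  0.271  -0.2074] cost 17.15
fpb -0.17 [0.5561 0.1314 0.101  0.3044] cost 18.39
[[ 0.6  0.8]
 [-0.9  0.5]
 [ 1.6 -1. ]
 [ 0.1  0.6]
 [ 0.9 -0.8]
 [-0.7  0.1]
 [-0.1  0.7]
 [-0.1  0.6]
 [-2.6  1. ]
 [ 2.  -2.3]
 [-7.  -1. ]
 [ 0.6 -3.7]
 [ 0.3  0.5]
 [ 0.2 -0.3]]
hinge [0.49391059 0.14210813 0.03506234] x,z axes [ 0.94  -0.161  0.3  ] [-0.295  0.051  0.954]
S [255.2 292.4] [250 287  11  12  81]
S [241.8 295.5] [236 289  13  13 114]
T [241.3 220. ] [240 217   4   7  21]
T [236.1 232.5] [234 230   5   6  23]
guess [256.21052632 291.73684211] [235.6 232.6]
0.7 [0.5708 0.2406 0.1019] S mid [271.9 294.4] S top [273.4 290.3] T [242.6 242.5] [241.4 243.7]
0.8 [0.5762 0.2449 0.1033] S mid [268.2 294.7] S top [269.7 290.6] T [240.8 240.4] [239.6 241.5]
0.9 [0.5819 0.2486 0.1049] S mid [264.5 294.7] S top [265.9 290.6] T [239.3 238.1] [238.1 239.2]
1.0 [0.588  0.2517 0.1066] S mid [260.7 294.4] S top [262.1 290.3] T [238.  235.6] [236.8 236.7]
1.1 [0.5943 0.2541 0.1084] S mid [256.9 293.7] S top [258.3 289.6] T [236.9 233.1] [235.7 234.1]
1.2 [0.6007 0.2559 0.1103] S mid [253.2 292.7] S top [254.6 288.6] T [236.1 230.4] [234.9 231.5]
1.3 [0.6074 0.257  0.1123] S mid [249.6 291.4] S top [250.9 287.3] T [235.6 227.7] [234.3 228.7]
pivot [0.61769212 0.18681088 0.10455188] [261.4479661 267.2135666] [263.72722964 223.89803127] [261.47368421 263.84210526] [264.6 222.2]
```

The fit on the face and bore gives yaw -0.170, the same as the base edges, and tilt 0.394. The right-hand plate corner was a misread, so I'll use the face fit.

```bash
cat > m3.py <<'E'
exec(open("m2.py").read().split("fit(\"fb\",-.17);")[0])
x,M,r=fit("fb",-.17); np.savez("fx.npz",x=x,M=M)
print("p++ check",proj(S,x[:3]+M@[.095,.1,-.038])-sub(S,L["p++"][0]),proj(T,x[:3]+M@[.095,.1,-.038])-sub(T,L["p++"][1]))
k=x[:3]+M@[.05,.065,-.008]; print("pivot",k,proj(S,k),proj(T,k),sc(178,282),tc(225,163))
print("knob tri",tri(S,(255.2,292.4),T,(236.1,232.5)),"in face frame",M.T@(tri(S,(255.2,292.4),T,(236.1,232.5))[0]-x[:3]))
def g(q):
    k=lambda z:x[:3]+M@[.05-.07*np.cos(q),.065+.07*np.sin(q),z]
    return np.r_[proj(S,k(.003))-[255.2,292.4],proj(T,k(.008))-[236.1,232.5]]
f=least_squares(g,[1.]); print("q",f.x,f.fun)
q0=f.x[0]
print("axes",M.round(3).tolist())
for q in list(np.linspace(q0,0,7))+[q0+.2]:
    p=x[:3]+M@[.05-.07*np.cos(q),.065+.07*np.sin(q),.014]
    d=M@[np.sin(q),np.cos(q),0]; R=np.c_[np.cross(d,-M[:,2]),d,-M[:,2]]
    s=get_state(); cur=Ro.from_quat(s["tcp_rot"])
    print(round(q,2),"tcp+12",p.round(4),"rotvec from now",(Ro.from_matrix(R)*cur.inv()).as_rotvec().round(3),"quat",Ro.from_matrix(R).as_quat().round(3))
E
python3 m3.py
```

```text
f+- raw [0.5812 0.1016 0.107 ] sub [-1.1 -1.1] [0. 0.] [0.5821 0.1018 0.1098] 0.0009 onz12 [0.5923 0.107  0.012 ] 
f-- raw [0.5283 0.1113 0.086 ] sub [0.3 0.3] [-1.2  0.7] [0.5265 0.1143 0.0887] 0.0014 onz12 [0.5309 0.1189 0.012 ] 
f-+ raw [0.535  0.1584 0.0909] sub [1.6 1.1] [0.2 0.3] [0.5332 0.1579 0.0881] 0.0019 onz12 [0.5377 0.1647 0.012 ] 
f++ raw [0.5871 0.1472 0.1056] sub [-1.2 -1.8] [-0.8 -1. ] [0.589  0.1486 0.1113] 0.0012 onz12 [0.6009 0.1577 0.012 ] 
p++ raw [0.6642 0.216  0.1004] sub [-0.4 -0.9] [-0.4 -1. ] [0.6655 0.2163 0.1029] 0.0013 onz12 [0.6816 0.2291 0.012 ] 
p+- raw [0.6262 0.0159 0.0926] sub [-0.5 -1. ] [ 0. -0.] [0.6265 0.0161 0.0955] 0.007 onz12 [0.6417 0.0166 0.012 ] 
b++ raw [0.6954 0.225  0.007 ] sub [-1.4 -0.6] [ 0. -1.] [0.6983 0.2249 0.0075] 0.0 onz12 [0.6975 0.2243 0.012 ] [0.6959 0.228  0.012 ]
b-+ raw [0.5018 0.26   0.0148] sub [0.1 0.8] [-0.  0.] [0.5017 0.2603 0.0129] 0.0007 onz12 [0.5014 0.2603 0.012 ] [0.5022 0.2598 0.012 ]
b-- raw [0.464  0.0311 0.0085] sub [ 0.2 -0.4] [-0.5  0.3] [0.4631 0.0325 0.0113] 0.0003 onz12 [0.463  0.0325 0.012 ] [0.4631 
[... 813 characters left out ...]
self.x))
             ~~~~~~~~~~~~~~~~^^^^^^^^^^^^^^^^^
    return np.atleast_1d(self.fun(x))
                         ~~~~~~~~^^^
    return self.f(x, *self.args, **self.kwargs)
           ~~~~~~^^^^^^^^^^^^^^^^^^^^^^^^^^^^^^
  File "m3.py", line 8, in g
    return np.r_[proj(S,k(.003))-[255.2,292.4],proj(T,k(.008))-[236.1,232.5]]
                        ~^^^^^^
  File "m3.py", line 7, in <lambda>
    k=lambda z:x[:3]+M@[.05-.07*np.cos(q),.065+.07*np.sin(q),z]
                     ~^~~~~~~~~~~~~~~~~~~~~~~~~~~~~~~~~~~~~~~~~
ValueError: setting an array element with a sequence. The requested array has an inhomogeneous shape after 1 dimensions. The detected shape was (3,) + inhomogeneous part.
```

```bash
cat > tgt.py <<'E'
from h import *
from scipy.spatial.transform import Rotation as Ro
z=np.load("fx.npz"); x=z["x"][:3]; M=z["M"]
s=get_state(); cur=Ro.from_quat(s["tcp_rot"]); pc=s["eef_pos"]
def keeper(q,up,back=0):
    # tool y along closing tangent line
    d=M@[np.sin(q),np.cos(q),0]; R=np.c_[np.cross(d,-M[:,2]),d,-M[:,2]]
    return x+M@[.05-.07*np.cos(q),.065+.07*np.sin(q),.002+up]+back*d, R
def show(n,p,R):
    print(n,"p",p.round(4),"dp/.02",((p-pc)/.02).round(2),"rv/.1",((Ro.from_matrix(R)*cur.inv()).as_rotvec()/.1).round(2))
E
python3 - <<'E'
from tgt import *
print("now",pc,cur.as_quat())
show("above",*keeper(1.14,.08))
ps=None
for q in np.r_[np.linspace(1.14,0,9)]:
    p,R=keeper(q,.012); print(round(q,2),p.round(4), None if ps is None else (((p-ps[0])/.02).round(3),(Ro.from_matrix(R@ps[1].T).as_rotvec()/.1).round(2))); ps=p,R
print(M.round(3))
E
```

```text
now [ 0.50485954 -0.27953668  0.28604991] [ 6.55253317e-01  7.55409158e-01 -2.15465617e-04 -2.17251991e-04]
above p [0.5671 0.2598 0.1838] dp/.02 [ 3.11 26.97 -5.11] rv/.1 [-0.9  -3.84  1.18]
1.14 [0.5928 0.2554 0.121 ] None
1.0 [0.584  0.252  0.1177] (array([-0.438, -0.168, -0.168]), array([-0.54,  0.09,  1.32]))
0.86 [0.5757 0.2474 0.1146] (array([-0.413, -0.233, -0.153]), array([-0.54,  0.09,  1.32]))
0.71 [0.5681 0.2415 0.1119] (array([-0.38 , -0.293, -0.135]), array([-0.54,  0.09,  1.32]))
0.57 [0.5614 0.2346 0.1097] (array([-0.339, -0.347, -0.114]), array([-0.54,  0.09,  1.32]))
0.43 [0.5555 0.2267 0.1078] (array([-0.291, -0.394, -0.091]), array([-0.54,  0.09,  1.32]))
0.28 [0.5508 0.218  0.1065] (array([-0.237, -0.433, -0.067]), array([-0.54,  0.09,  1.32]))
0.14 [0.5472 0.2088 0.1057] (array([-0.179, -0.463, -0.041]), array([-0.54,  0.09,  1.32]))
0.0 [0.5449 0.1991 0.1054] (array([-0.116, -0.484, -0.014]), array([-0.54,  0.09,  1.32]))
[[ 0.91   0.169 -0.378]
 [-0.156  0.986  0.065]
 [ 0.384  0.     0.924]]
```

Run:
```python
from tgt import *
S=cam("side");T=cam("top")
p,e=tri(S,(241.8,295.5),T,(241.3,220)); print(p,e,"face",M.T@(p-x))
k=x+M@[.05-.07*np.cos(1.14),.065+.07*np.sin(1.14),.002]; print("knob",k,"rel",M.T@(p-k))
```

```text
[0.63142073 0.24764094 0.08084991] 2.4573914443673762e-06 face [ 0.04175103  0.12751478 -0.03823852]
knob [0.5972954  0.25460429 0.10996298] rel [ 0.02098265 -0.00108957 -0.04023852]
```

Call:
jog_arm:
  deltas: "0.16 1 0 -0.045 -0.19 0.06;0.16 1 0 -0.045 -0.19 0.06;0.16 1 0 -0.045 -0.19 0.06;0.16 1 0 -0.045 -0.19 0.06;0.16 1 0 -0.045 -0.19 0.06;0.16 1 0 -0.045 -0.19 0.06;0.16 1 0 -0.045 -0.19 0.06;0.16 1 0 -0.045 -0.19 0.06;0.16 1 0 -0.045 -0.19 0.06;0.16 1 0 -0.045 -0.19 0.06;0.16 1 0 -0.045 -0.19 0.06;0.16 1 0 -0.045 -0.19 0.06;0.16 1 0 -0.045 -0.19 0.06;0.16 1 0 -0.045 -0.19 0.06;0.16 1 0 -0.045 -0.19 0.06;0.16 1 0 -0.045 -0.19 0.06;0.16 1 0 -0.045 -0.19 0.06;0.16 1 0 -0.045 -0.19 0.06;0.16 1 0 -0.045 -0.19 0.06;0.16 1 0 -0.045 -0.19 0.06"

```text
time: 5.35
eef_pos: [0.5692, 0.1224, 0.2863]
tcp_rot: [0.596, 0.779, 0.09, 0.172]
contact_force: [0.3, -0.1, 0.2]
opening: 0.402
finger_force: 0.0
```

Call:
jog_arm:
  deltas: "-0.02 0.98 -0.73 0 0 0;-0.02 0.98 -0.73 0 0 0;-0.02 0.98 -0.73 0 0 0;-0.02 0.98 -0.73 0 0 0;-0.02 0.98 -0.73 0 0 0;-0.02 0.98 -0.73 0 0 0;-0.02 0.98 -0.73 0 0 0;0 0 0 0 0 0;0 0 0 0 0 0"

```text
time: 6.48
eef_pos: [0.5666, 0.2583, 0.1846]
tcp_rot: [0.596, 0.779, 0.09, 0.172]
contact_force: [0.2, -0.1, -0.4]
opening: 0.398
finger_force: 0.0
```

Run:
```python
from tgt import *
show("above",*keeper(1.14,.08)); show("down",*keeper(1.14,.012))
S=cam("side");T=cam("top")
a=cv2.resize(S[0][230:330,205:305],None,fx=4,fy=4,interpolation=3); b=cv2.resize(T[0][180:280,200:300],None,fx=4,fy=4,interpolation=3)
cv2.imwrite("pics/k1.png",np.hstack([a,b]))
```

```text
above p [0.5671 0.2598 0.1838] dp/.02 [ 0.02  0.07 -0.04] rv/.1 [ 0.01 -0.03 -0.04]
down p [0.5928 0.2554 0.121 ] dp/.02 [ 1.31 -0.15 -3.18] rv/.1 [ 0.01 -0.03 -0.04]
```

View pics/k1.png

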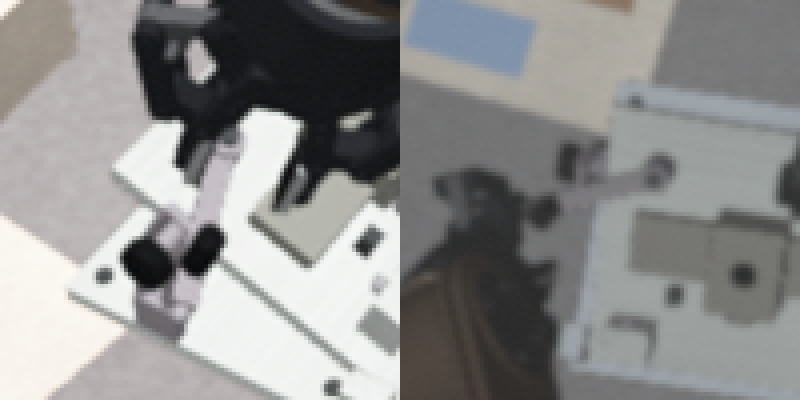

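The side view shows the fingers at crop (190,155) and (295,190), above and astride the knob at (205,250). I'll descend along the face normal.

Call:
jog_arm:
  deltas: "0.22 -0.02 -0.53 0 0 0;0.22 -0.02 -0.53 0 0 0;0.22 -0.02 -0.53 0 0 0;0.22 -0.02 -0.53 0 0 0;0.22 -0.02 -0.53 0 0 0;0.22 -0.02 -0.53 0 0 0;0 0 0 0 0 0"

```text
time: 7.45
eef_pos: [0.5925, 0.2555, 0.119]
tcp_rot: [0.596, 0.779, 0.089, 0.171]
contact_force: [-0.2, 0.2, -0.1]
opening: 0.397
finger_force: 0.0
```

Run:
```python
from tgt import *
show("down",*keeper(1.14,.012)); print(s["contact_force"],s["wrist_torque"])
S=cam("side");a=cv2.resize(S[0][230:330,205:338],None,fx=6,fy=6,interpolation=3)
cv2.imwrite("pics/k2.png",a)
```

```text
down p [0.5928 0.2554 0.121 ] dp/.02 [ 0.01 -0.    0.1 ] rv/.1 [ 0.02 -0.06 -0.03]
[-0.17711366  0.21415543 -0.08529661] [0.00512481 0.23045163 0.01554952]
```

View pics/k2.png

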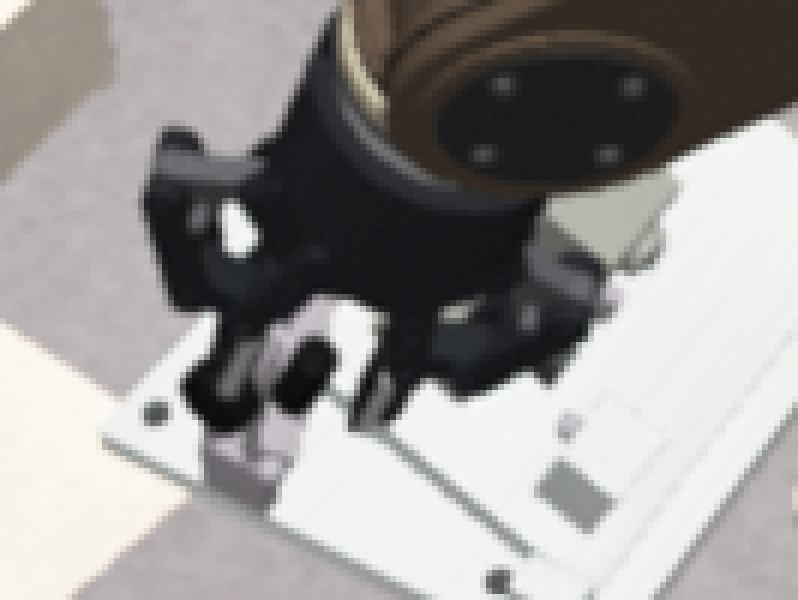

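The knob at (305,375) is caged between the pads at (225,385) and (380,400). I'll narrow the gap and sweep along the arc.

Call:
jog_arm:
  deltas: "0 0 0.1 0 0 0;0 0 0 0 0 0;-0.22 -0.085 -0.085 -0.27 0.045 0.66;-0.22 -0.085 -0.085 -0.27 0.045 0.66;-0.21 -0.115 -0.075 -0.27 0.045 0.66;-0.21 -0.115 -0.075 -0.27 0.045 0.66;-0.19 -0.145 -0.07 -0.27 0.045 0.66;-0.19 -0.145 -0.07 -0.27 0.045 0.66;-0.17 -0.175 -0.055 -0.27 0.045 0.66;-0.17 -0.175 -0.055 -0.27 0.045 0.66;-0.145 -0.195 -0.045 -0.27 0.045 0.66;-0.145 -0.195 -0.045 -0.27 0.045 0.66;-0.12 -0.215 -0.035 -0.27 0.045 0.66;-0.12 -0.215 -0.035 -0.27 0.045 0.66;0 0 0 0 0 0"
  gripper: 0.26

```text
time: 9.38
eef_pos: [0.5508, 0.2185, 0.1084]
tcp_rot: [0.219, 0.956, 0.01, 0.195]
contact_force: [0.1, -0.1, 0.8]
opening: 0.261
finger_force: 0.0
```

Run:
```python
from tgt import *
print("p",pc,s["contact_force"],s["wrist_torque"]); show("q.28",*keeper(.285,.012)); show("q0",*keeper(0,.012)); show("q0 over",*keeper(0,.012,-.006))
```

```text
p [0.55077565 0.21851658 0.10838848] [ 0.11020462 -0.05377813  0.81561094] [ 0.09729243  0.15169221 -0.00402222]
q.28 p [0.5508 0.218  0.1065] dp/.02 [ 0.   -0.02 -0.09] rv/.1 [ 0.04 -0.   -0.04]
q0 p [0.5449 0.1991 0.1054] dp/.02 [-0.29 -0.97 -0.15] rv/.1 [-1.04  0.18  2.59]
q0 over p [0.5439 0.1932 0.1054] dp/.02 [-0.34 -1.27 -0.15] rv/.1 [-1.04  0.18  2.59]
```

Call:
jog_arm:
  deltas: "-0.09 -0.23 -0.04 -0.26 0.045 0.65;-0.09 -0.23 -0.04 -0.26 0.045 0.65;-0.06 -0.24 -0.03 -0.26 0.045 0.65;-0.05 -0.24 -0.03 -0.26 0.045 0.65;-0.01 -0.06 0 0 0 0;-0.01 -0.06 0 0 0 0;0 0 0 0 0 0"

```text
time: 10.25
eef_pos: [0.5447, 0.1975, 0.1053]
tcp_rot: [0.083, 0.977, -0.016, 0.195]
contact_force: [-0.2, 1.0, -0.2]
opening: 0.26
finger_force: 0.2
```

Call:
jog_arm:
  deltas: "-0.01 -0.05 0 0 0 0;-0.01 -0.05 0 0 0 0;0 0 0 0 0 0"

```text
time: 10.62
eef_pos: [0.5446, 0.1971, 0.1054]
tcp_rot: [0.083, 0.977, -0.015, 0.196]
contact_force: [1.3, 8.3, -2.4]
opening: 0.262
finger_force: 4.0
```

Call:
jog_arm:
  deltas: "-0.01 -0.05 0 0 0 0;0 0 0 0 0 0"

```text
time: 10.88
eef_pos: [0.5445, 0.1968, 0.1054]
tcp_rot: [0.083, 0.977, -0.014, 0.196]
contact_force: [3.1, 12.0, -2.6]
opening: 0.257
finger_force: 5.6
```

Run:
```python
from tgt import *
S=cam("side");show("q0",*keeper(0,.012));print(s["contact_force"])
a=cv2.resize(S[0][230:330,205:338],None,fx=6,fy=6,interpolation=3)
cv2.imwrite("pics/k3.png",a)
```

```text
q0 p [0.5449 0.1991 0.1054] dp/.02 [0.02 0.11 0.  ] rv/.1 [-0.05  0.03 -0.02]
[ 3.07408002 12.00729879 -2.6446928 ]
```

View pics/k3.png

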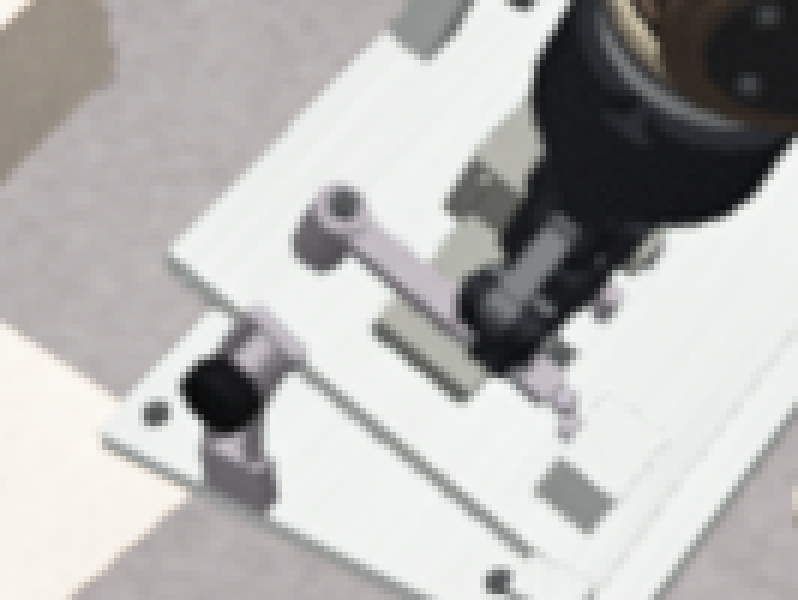

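The bar now lies along the slope, from pivot (343,203) to nose (565,420), and the force has risen to 12 N. I'll check the bar angle against the prediction.

Run:
```python
from tgt import *
S=cam("side"); im=S[0]
f=lambda p:((proj(S,p)-[205,230])*6+2.5).round(1)
print("pivot",f(x+M@[.05,.065,-.008]))
for q in(0,.05,.1,.15,.2):
    print(q,[f(x+M@[.05-r*np.cos(q),.065+r*np.sin(q),-.012]) for r in(.03,.05,.08,.09,.1)])
g=cv2.resize(im,None,fx=6,fy=6,interpolation=3)[1380:1980,1230:2028]
h=cv2.cvtColor(g,cv2.COLOR_BGR2HSV)
m=cv2.inRange(h,(130,12,120),(175,60,235)); m[:,:]=m; n,l,st,ce=cv2.connectedComponentsWithStats(m)
for i in range(1,n):
    if st[i,4]>300: print(st[i],ce[i].round())
# centre of bar at columns
for c in(390,410,430,545): 
    r=np.where(m[:,c])[0]; r=r[(r>150)&(r<450)]; print(c,r.min() if len(r) else None,r.max() if len(r) else None)
```

```text
pivot [342.  210.2]
0 [array([411.7, 273.3]), array([460.5, 311.4]), array([534. , 368.7]), array([558.5, 387.9]), array([583.1, 407.1])]
0.05 [array([409. , 276.2]), array([456. , 316.2]), array([527. , 376.6]), array([550.7, 396.8]), array([574.5, 417.1])]
0.1 [array([406.1, 278.9]), array([451.2, 320.8]), array([519.4, 384.1]), array([542.3, 405.3]), array([565.2, 426.6])]
0.15 [array([403. , 281.4]), array([446.1, 325.1]), array([511.4, 391.2]), array([533.3, 413.4]), array([555.3, 435.7])]
0.2 [array([399.7, 283.8]), array([440.7, 329.2]), array([502.9, 397.9]), array([523.8, 421. ]), array([544.8, 444.2])]
390 None None
410 None None
430 None None
545 None None
```

Call:
jog_arm:
  deltas: "-0.015 -0.075 0 0 0 0;0 0 0 0 0 0"

```text
time: 11.22
eef_pos: [0.5445, 0.1966, 0.1055]
tcp_rot: [0.083, 0.977, -0.012, 0.197]
contact_force: [4.0, 15.2, -4.6]
opening: 0.259
finger_force: 8.2
```

Call:
jog_arm:
  deltas: "-0.015 -0.075 0 0 0 0;0 0 0 0 0 0"

```text
time: 11.48
eef_pos: [0.5444, 0.1963, 0.1055]
tcp_rot: [0.083, 0.977, -0.011, 0.198]
contact_force: [4.8, 20.9, -7.2]
opening: 0.26
finger_force: 10.8
```

The stop is stiff: 21 N goes through the pad with no further travel. I'll back off, lift clear and check the bar.

Call:
jog_arm:
  deltas: "0.035 0.215 0 0 0 0;0.035 0.215 0 0 0 0;0 0 0 0 0 0;-0.19 0.03 0.46 0 0 0;-0.38 0.06 0.92 0 0 0;-0.38 0.06 0.92 0 0 0;-0.38 0.06 0.92 0 0 0;-0.38 0.06 0.92 0 0 0;0 0 1 0 0 0;0 0 1 0 0 0;0 -1 0.8 0.4 0.4 -0.8;0 -1 0.5 0.4 0.4 -0.8;0.2 -1 0 0.4 0.4 -0.8;0.2 -1 0 0.4 0.4 -0.8;0.2 -1 0 0.4 0.4 -0.8;0.2 -1 0 0.4 0.4 -0.8;0.2 -1 0 0.4 0.4 -0.8;0.2 -1 0 0.4 0.4 -0.8"

```text
time: 13.72
eef_pos: [0.5344, 0.0444, 0.2547]
tcp_rot: [0.41, 0.91, 0.064, 0.009]
contact_force: [0.4, 0.6, -1.1]
opening: 0.259
finger_force: 0.0
```

Run:
```python
from tgt import *
print(pc,cur.as_quat())
S=cam("side");T=cam("top")
a=cv2.resize(S[0][230:330,225:305],None,fx=6,fy=6,interpolation=3)
b=cv2.resize(T[0][205:305,230:280],None,fx=6,fy=6,interpolation=3)
for q,col in((0,(0,255,0)),(.1,(0,0,255))):
    P=[x+M@[.05-r*np.cos(q),.065+r*np.sin(q),-.012] for r in(0,.1)]
    for im,c,o in((a,S,(225,230)),(b,T,(230,205))):
        u=[tuple(int(v) for v in (proj(c,p)-o)*6+2.5) for p in P]; cv2.line(im,*u,col,1)
cv2.imwrite("pics/k4.png",np.hstack([a,b]))
```

```text
[0.53435591 0.04443947 0.25471389] [0.40995497 0.9098202  0.06388131 0.00912676]
```

View pics/k4.png

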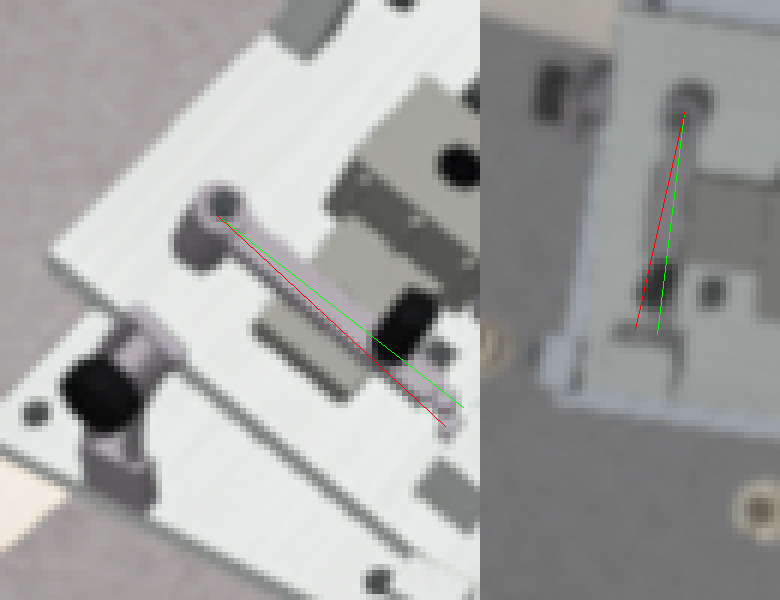

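Run:
```python
from tgt import *
from scipy.optimize import minimize_scalar
S=cam("side");T=cam("top")
for nm,c in(("S",S),("T",T)):
    g=cv2.cvtColor(c[0],cv2.COLOR_BGR2GRAY); n,lab,st,ce=cv2.connectedComponentsWithStats((g<60).astype(np.uint8))
    e=proj(c,x+M@[-.02,.065,.004])
    for i in range(1,n):
        if np.hypot(*(ce[i]-e))<12 and st[i,4]>5: print(nm,ce[i].round(1),st[i])
    for q in(0,.05,.1,.15): print(nm,q,proj(c,x+M@[.05-.07*np.cos(q),.065+.07*np.sin(q),.003]).round(1),proj(c,x+M@[.05-.07*np.cos(q),.065+.07*np.sin(q),.008]).round(1))
    # sub-pixel bar edges on transverse profiles
    g=g.astype(np.float32)
    for r in(.025,.035,.045):
        v=np.arange(-.02,.0201,.001); U=np.array([proj(c,x+M@[.05-r,.065+d,-.012]) for d in v],np.float32)
        print(nm,r,cv2.remap(g,U[:,:1],U[:,1:],1).ravel().astype(int).tolist())
```

```text
S [291.8 284.2] [287 279  11  12  79]
S 0 [291.8 284.1] [292.6 282.9]
S 0.05 [290.8 285.3] [291.6 284. ]
S 0.1 [289.7 286.4] [290.4 285.1]
S 0.15 [288.5 287.4] [289.2 286.2]
S 0.025 [232, 231, 231, 232, 231, 231, 231, 231, 231, 231, 229, 223, 213, 199, 187, 179, 175, 173, 174, 174, 174, 174, 172, 167, 160, 144, 125, 109, 116, 144, 176, 205, 220, 230, 233, 233, 233, 232, 232, 232, 232]
S 0.035 [163, 162, 162, 163, 163, 163, 163, 163, 162, 162, 163, 164, 166, 169, 173, 175, 175, 175, 175, 175, 175, 174, 173, 170, 165, 149, 129, 110, 104, 108, 119, 136, 151, 160, 164, 164, 164, 165, 165, 161, 148]
S 0.045 [163, 163, 163, 163, 164, 163, 163, 163, 162, 161, 158, 155, 159, 165, 170, 173, 175, 175, 175, 175, 175, 175, 175, 174, 168, 155, 136, 118, 108, 111, 124, 141, 154, 160, 162, 163, 164, 164, 164, 159, 150]
T [259.5 251.8] [258 249   4   6  17]
T 0 [259.5 251.2] [259.1 251.8]
T 0.05 [258.1 251. ] [257.8 251.6]
T 0.1 [256.8 250.6] [256.4 251.2]
T 0.15 [255.5 250.3] [255.1 250.8]
T 0.025 [113, 113, 115, 116, 118, 119, 121, 120, 120, 119, 117, 115, 115, 114, 115, 119, 122, 124, 124, 124, 124, 123, 122, 122, 121, 122, 122, 123, 126, 129, 136, 142, 148, 152, 155, 157, 158, 159, 159, 159, 159]
T 0.035 [117, 117, 117, 117, 117, 117, 117, 117, 117, 117, 116, 114, 112, 110, 110, 109, 112, 115, 118, 120, 121, 122, 122, 121, 120, 118, 117, 117, 117, 122, 128, 134, 142, 150, 154, 157, 160, 160, 160, 160, 160]
T 0.045 [117, 117, 117, 117, 117, 117, 117, 116, 116, 115, 113, 111, 110, 110, 110, 113, 117, 119, 121, 123, 123, 122, 122, 122, 122, 121, 121, 121, 122, 123, 126, 132, 138, 144, 149, 154, 157, 159, 160, 160, 160]
```

Both views put the knob at q≈0, so the keeper is shut. Next is the port.

Run:
```python
from tgt import *
S=cam("side");T=cam("top")
print(onz(T,(430.0,242.2),.042),onz(S,(349.8,176.3),.042))
for nm,c,(x0,y0,x1,y1) in(("T",T,(410,225,450,262)),):
    im=cv2.resize(c[0][y0:y1,x0:x1],None,fx=8,fy=8,interpolation=3); b=cv2.cvtColor(im,cv2.COLOR_BGR2GRAY); th,m=cv2.threshold(b,0,255,cv2.THRESH_OTSU)
    ct=max(cv2.findContours(m,0,1)[0],key=cv2.contourArea).astype(float); ct=(ct+.5)/8-.5+[x0,y0]
    W=np.array([onz(c,q[0],.005)[:2] for q in ct],np.float32)
    r=cv2.minAreaRect(W*1000); print(th,r)
p=np.array([.5756,-.2434,.036]); 
yw=.573; d=np.array([np.cos(yw),np.sin(yw),0]); z=np.array([0,0,-1.]); R=np.c_[np.cross(d,z),d,z]
show("port+80",p+[0,0,.08],R); print(pc)
```

```text
[ 0.5746784  -0.24406112  0.042     ] [ 0.5773563  -0.24528443  0.042     ]
144.0 ((575.4723510742188, -243.4716339111328), (63.424339294433594, 49.994422912597656), 32.54134750366211)
port+80 p [ 0.5756 -0.2434  0.116 ] dp/.02 [  2.06 -14.42  -6.91] rv/.1 [-1.02  0.78 -1.54]
[0.53436736 0.04499517 0.25427619]
```

Call:
jog_arm:
  deltas: "0.14 -0.965 0 -0.068 0.052 -0.106;0.14 -0.965 0 -0.068 0.052 -0.106;0.14 -0.965 0 -0.068 0.052 -0.106;0.14 -0.965 0 -0.068 0.052 -0.106;0.14 -0.965 0 -0.068 0.052 -0.106;0.14 -0.965 -0.69 -0.068 0.052 -0.106;0.14 -0.965 -0.69 -0.068 0.052 -0.106;0.14 -0.965 -0.69 -0.068 0.052 -0.106;0.14 -0.965 -0.69 -0.068 0.052 -0.106;0.14 -0.965 -0.69 -0.068 0.052 -0.106;0.14 -0.965 -0.69 -0.068 0.052 -0.106;0.14 -0.965 -0.69 -0.068 0.052 -0.106;0.14 -0.965 -0.69 -0.068 0.052 -0.106;0.14 -0.965 -0.69 -0.068 0.052 -0.106;0.14 -0.965 -0.69 -0.068 0.052 -0.106;0 0 0 0 0 0;0 0 0 0 0 0"
  gripper: 0.6

```text
time: 16.15
eef_pos: [0.5766, -0.244, 0.116]
tcp_rot: [0.481, 0.877, 0.0, -0.0]
contact_force: [0.2, -0.2, -0.3]
opening: 0.598
finger_force: 0.0
```

```bash
cat > port.py <<'E'
from tgt import *
yw=.568; d=np.array([np.cos(yw),np.sin(yw),0]); z=np.array([0,0,-1.]); R=np.c_[np.cross(d,z),d,z]
show("port+36",np.array([.5757,-.2440,.036]),R); print(pc)
E
python3 port.py
```

```text
port+36 p [ 0.5757 -0.244   0.036 ] dp/.02 [-0.05  0.   -4.  ] rv/.1 [-0.01 -0.    0.  ]
[ 0.57664338 -0.24403927  0.1160321 ]
```

Call:
jog_arm:
  deltas: "-0.05 0 -0.7 0 0 0;0 0 -0.7 0 0 0;0 0 -0.7 0 0 0;0 0 -0.7 0 0 0;0 0 -0.7 0 0 0;0 0 -0.5 0 0 0;0 0 0 0 0 0"

```text
time: 17.02
eef_pos: [0.5749, -0.2438, 0.0346]
tcp_rot: [0.481, 0.877, 0.0, -0.001]
contact_force: [-0.3, 0.3, -0.5]
opening: 0.599
finger_force: 0.0
```

Call:
jog_arm:
  deltas: "0 0 0 0 0 0;0 0 0 0 0 0;0 0 0 0 0 0;0 0 0 0 0 0;0 0 0 0 0 0;0 0 0 0 0 0"
  gripper: 0
  squeeze: 40

```text
time: 17.77
eef_pos: [0.5762, -0.2446, 0.0369]
tcp_rot: [0.481, 0.877, 0.0, 0.001]
contact_force: [0.3, -1.3, 5.1]
opening: 0.24
finger_force: 39.6
```

```bash
python3 port.py
python3 - <<'E'
from tgt import *
print(s["contact_force"],s["wrist_torque"],s["opening"])
S=cam("side");T=cam("top")
cv2.imwrite("pics/g1.png",np.hstack([cv2.resize(S[0][140:215,310:410],None,fx=4,fy=4,interpolation=3),cv2.resize(T[0][210:285,380:480],None,fx=4,fy=4,interpolation=3)]))
E
```

```text
port+36 p [ 0.5757 -0.244   0.036 ] dp/.02 [-0.02  0.03 -0.04] rv/.1 [0.01 0.01 0.  ]
[ 0.57618138 -0.2445519   0.036877  ]
[ 0.28183367 -1.26858988  5.09640617] [0.06334178 0.04167796 0.01483509] 0.24006597858686612
```

View pics/g1.png

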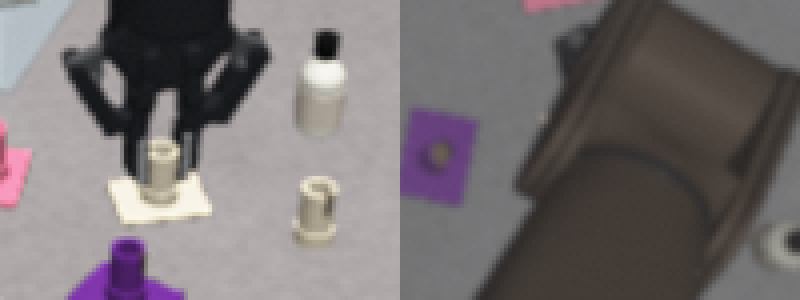

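The port is held by its barrel: the side crop shows the flange at (160,195) with the pads on either side. Now I'll lift and work out the placing pose.

Call:
jog_arm:
  deltas: "0 0 0.3 0 0 0;0 0 0.6 0 0 0;0 0 1 0 0 0;0 0 1 0 0 0;0 0 1 0 0 0;0 0 1 0 0 0;-0.3 0.3 1 0 0 0;-0.3 0.5 1 0 0 0;-0.3 0.7 1 0 0 0;-0.3 1 1 0 0 0;-0.3 1 0.5 0 0 0;0 0 0 0 0 0"

```text
time: 19.38
eef_pos: [0.5456, -0.173, 0.2251]
tcp_rot: [0.48, 0.877, 0.0, 0.001]
contact_force: [0.7, -0.3, -0.3]
opening: 0.243
finger_force: 39.4
```

```bash
cat > pl.py <<'E'
from tgt import *
H=.0365
def place(h,off=(0,0)):
    R=np.c_[np.cross(M[:,0],-M[:,2]),M[:,0],-M[:,2]]
    return x+M@[off[0],off[1],H+h],R
if __name__=="__main__":
    print(pc,s["contact_force"],s["opening"],s["finger_force"])
    for h in(.05,.03,.01,0): show(h,*place(h))
E
python3 pl.py
```

```text
[ 0.54562264 -0.17303441  0.22510146] [ 0.70317982 -0.27428665 -0.33512039] 0.24263186161630304 39.3632036447525
0.05 p [0.5247 0.1366 0.18  ] dp/.02 [-1.05 15.48 -2.25] rv/.1 [ 0.81 -3.93 -7.3 ]
0.03 p [0.5323 0.1353 0.1616] dp/.02 [-0.67 15.42 -3.18] rv/.1 [ 0.81 -3.93 -7.3 ]
0.01 p [0.5398 0.134  0.1431] dp/.02 [-0.29 15.35 -4.1 ] rv/.1 [ 0.81 -3.93 -7.3 ]
0 p [0.5436 0.1333 0.1339] dp/.02 [-0.1  15.32 -4.56] rv/.1 [ 0.81 -3.93 -7.3 ]
```

Call:
jog_arm:
  deltas: "-0.066 0.968 0 0.05 -0.246 -0.456;-0.066 0.968 0 0.05 -0.246 -0.456;-0.066 0.968 0 0.05 -0.246 -0.456;-0.066 0.968 0 0.05 -0.246 -0.456;-0.066 0.968 0 0.05 -0.246 -0.456;-0.066 0.968 0 0.05 -0.246 -0.456;-0.066 0.968 0 0.05 -0.246 -0.456;-0.066 0.968 0 0.05 -0.246 -0.456;-0.066 0.968 0 0.05 -0.246 -0.456;-0.066 0.968 0 0.05 -0.246 -0.456;-0.066 0.968 -0.37 0.05 -0.246 -0.456;-0.066 0.968 -0.37 0.05 -0.246 -0.456;-0.066 0.968 -0.37 0.05 -0.246 -0.456;-0.066 0.968 -0.37 0.05 -0.246 -0.456;-0.066 0.968 -0.37 0.05 -0.246 -0.456;-0.066 0.968 -0.37 0.05 -0.246 -0.456;0 0 0 0 0 0;0 0 0 0 0 0"

```text
time: 21.62
eef_pos: [0.5246, 0.1351, 0.1793]
tcp_rot: [0.75, 0.632, 0.126, 0.149]
contact_force: [-0.0, 0.3, -0.1]
opening: 0.24
finger_force: 39.2
```

```bash
python3 pl.py
python3 - <<'E'
from tgt import *
# flange corners in side view: ivory mask around prediction
S=cam("side"); R=cur.as_matrix()
# predicted flange frame: z=-toolz, x=tooly, origin TCP+.0365*toolz
A=np.c_[R[:,1],np.cross(-R[:,2],R[:,1]),-R[:,2]]; o=pc+.0365*R[:,2]
top=[(30,-23,5),(-30,-23,5),(-30,23,5),(30,23,5)]; bot=[(a,b,0) for a,b,_ in top]
for P in top+bot: print(P,proj(S,o+A@np.array(P)/1000).round(1))
c=proj(S,o).astype(int); x0,y0=c-45
im=S[0][y0:y0+90,x0:x0+90]; hsv=cv2.cvtColor(im,cv2.COLOR_BGR2HSV)
np.save("crop.npy",S[0])
m=cv2.inRange(hsv,(15,22,90),(35,110,255)); print(x0,y0,m.sum()//255)
cs=cv2.findContours(m,0,1)[0]
for q in cs:
    if cv2.contourArea(q)>40: print(cv2.contourArea(q),(cv2.approxPolyDP(q,1.5,True)[:,0]+[x0,y0]).tolist())
E
```

```text
[0.52457638 0.13513424 0.17928115] [-0.01702581  0.34302565 -0.13500555] 0.2403270640718304 39.214582443237305
0.05 p [0.5247 0.1366 0.18  ] dp/.02 [0.01 0.07 0.04] rv/.1 [-0.01 -0.02  0.01]
0.03 p [0.5323 0.1353 0.1616] dp/.02 [ 0.38  0.01 -0.89] rv/.1 [-0.01 -0.02  0.01]
0.01 p [0.5398 0.134  0.1431] dp/.02 [ 0.76 -0.06 -1.81] rv/.1 [-0.01 -0.02  0.01]
0 p [0.5436 0.1333 0.1339] dp/.02 [ 0.95 -0.09 -2.27] rv/.1 [-0.01 -0.02  0.01]
(30, -23, 5) [304.5 226.7]
(-30, -23, 5) [329.  245.4]
(-30, 23, 5) [316.8 259.8]
(30, 23, 5) [291.6 240.4]
(30, -23, 0) [303.7 228.1]
(-30, -23, 0) [328.1 246.8]
(-30, 23, 0) [315.9 261.1]
(30, 23, 0) [290.9 241.8]
264 199 350
248.5 [[317, 228], [310, 230], [306, 237], [303, 236], [302, 230], [303, 245], [307, 249], [313, 249], [324, 244], [321, 246], [314, 244], [321, 234]]
```

Call:
jog_arm:
  deltas: "0.19 0 -0.45 0 0 0;0.19 0 -0.45 0 0 0;0.19 0 -0.45 0 0 0;0.19 0 -0.45 0 0 0;0 0 0 0 0 0;0 0 0 0 0 0"

```text
time: 22.42
eef_pos: [0.5398, 0.1357, 0.1436]
tcp_rot: [0.75, 0.632, 0.126, 0.149]
contact_force: [-0.6, -0.1, -0.5]
opening: 0.241
finger_force: 39.2
```

```bash
python3 pl.py|head -1
cat > prof.py <<'E'
from tgt import *
S=cam("side"); R=cur.as_matrix()
A=np.c_[R[:,1],np.cross(-R[:,2],R[:,1]),-R[:,2]]; o=pc+.0365*R[:,2]
hsv=cv2.cvtColor(S[0],cv2.COLOR_BGR2HSV)
def prof(nm,o,A,f,v):
    U=np.array([proj(S,o+A@np.array(f(t))/1000) for t in v],np.float32)
    g=[cv2.remap(hsv[...,k].astype(np.float32),U[:,:1],U[:,1:],1).ravel().astype(int) for k in(1,2)]
    print(nm,"px/mm",round(np.linalg.norm(U[-1]-U[0])/(v[-1]-v[0]),2)); print("  S",g[0].tolist()); print("  V",g[1].tolist())
e=np.arange(-8,9)
for a in(-24,-12,0,12,24): prof(f"flange +y edge x={a}",o,A,lambda t:(a,23+t,5),e)
for b in(-14,0,14): prof(f"flange -x edge y={b}",o,A,lambda t:(-30-t,b,5),e)
for b in(14,18): prof(f"flange +x edge y={b}",o,A,lambda t:(30+t,b,5),e)
for a in(-20,20): prof(f"down flange->housing +y side x={a}",o,A,lambda t:(a,23,-t),np.arange(-8,22))
E
python3 prof.py
```

```text
[0.53975088 0.13567541 0.14356952] [-0.580317   -0.05840055 -0.51499049] 0.2409451008965735 39.21441078186035
flange +y edge x=-24 px/mm 0.42
  S [15, 15, 15, 15, 15, 15, 15, 15, 15, 16, 18, 23, 28, 29, 26, 19, 14]
  V [249, 249, 249, 249, 249, 249, 249, 249, 250, 249, 247, 241, 220, 199, 178, 168, 161]
flange +y edge x=-12 px/mm 0.42
  S [15, 15, 15, 15, 16, 16, 16, 16, 15, 16, 18, 24, 30, 32, 28, 21, 15]
  V [249, 249, 249, 249, 249, 249, 249, 249, 250, 249, 247, 237, 221, 203, 185, 172, 161]
flange +y edge x=0 px/mm 0.42
  S [40, 33, 26, 20, 17, 16, 16, 16, 16, 16, 20, 26, 33, 34, 28, 21, 14]
  V [202, 222, 235, 246, 248, 249, 249, 250, 250, 249, 244, 235, 220, 200, 181, 164, 149]
flange +y edge x=12 px/mm 0.42
  S [16, 15, 15, 15, 15, 15, 15, 15, 15, 16, 20, 26, 35, 32, 27, 21, 15]
  V [247, 248, 249, 249, 249, 249, 249, 249, 249, 249, 245, 238, 229, 207, 186, 167, 148]
flange +y edge x=24 px/mm 0.42
  S [15, 15, 15, 15, 15, 15, 15, 15, 15, 16, 20, 26, 32, 33, 30, 24, 18]
  V [249, 249, 249, 249, 249, 249, 249, 249, 249, 249, 245, 240, 225, 201, 172, 148, 131]
flange -x edge y=-1
[... 857 characters left out ...]
49, 249, 247, 243, 238, 235, 236, 237, 238, 238, 240, 240]
down flange->housing +y side x=-20 px/mm 0.3
  S [15, 15, 15, 15, 16, 18, 21, 25, 29, 31, 31, 29, 25, 20, 15, 11, 10, 10, 11, 12, 13, 13, 12, 12, 12, 12, 12, 11, 11, 12]
  V [249, 249, 249, 249, 249, 247, 244, 240, 231, 219, 205, 192, 183, 174, 166, 158, 148, 136, 125, 116, 115, 119, 124, 127, 122, 115, 108, 103, 98, 95]
down flange->housing +y side x=20 px/mm 0.3
  S [15, 15, 15, 15, 16, 17, 19, 23, 28, 33, 33, 29, 24, 19, 15, 13, 11, 10, 10, 10, 11, 12, 12, 13, 13, 14, 14, 14, 14, 13]
  V [249, 249, 249, 250, 249, 249, 247, 240, 230, 219, 203, 188, 173, 160, 149, 139, 129, 123, 121, 118, 117, 116, 112, 107, 101, 94, 92, 91, 89, 88]
```

Call:
jog_arm:
  deltas: "0.057 -0.01 -0.139 0 0 0;0.057 -0.01 -0.139 0 0 0;0 0 0 0 0 0"

```text
time: 22.85
eef_pos: [0.5418, 0.1354, 0.139]
tcp_rot: [0.75, 0.632, 0.126, 0.149]
contact_force: [-6.4, 0.5, 7.7]
opening: 0.242
finger_force: 40.1
```

```bash
cat > house.py <<'E'
from tgt import *
# housing edge offsets in original pictures, in the fitted face frame
S=list(cam("side"));S[0]=cv2.imread("pics/side0.png");T=list(cam("top"));T[0]=cv2.imread("pics/top0.png")
def prof(nm,c,f,v):
    U=np.array([proj(c,x+M@np.array(f(t))/1000) for t in v],np.float32); g=cv2.cvtColor(c[0],6).astype(np.float32)
    print(nm,cv2.remap(g,U[:,:1],U[:,1:],1).ravel().astype(int).tolist())
e=np.arange(-8,9)
for n,c in(("S",S),("T",T)):
    for a in(-18,0,18): prof(f"{n} +y x={a}",c,lambda t:(a,23+t,0),e); prof(f"{n} -y x={a}",c,lambda t:(a,-23-t,0),e)
    for b in(-14,0,14): prof(f"{n} -x y={b}",c,lambda t:(-30-t,b,0),e); prof(f"{n} +x y={b}",c,lambda t:(30+t,b,0),e)
E
python3 house.py; python3 pl.py
```

```text
S +y x=-18 [166, 166, 167, 167, 167, 167, 162, 148, 131, 114, 101, 94, 89, 88, 88, 88, 87]
S -y x=-18 [165, 165, 165, 165, 162, 157, 149, 134, 119, 107, 97, 91, 91, 91, 100, 109, 121]
S +y x=0 [166, 166, 166, 167, 168, 165, 155, 143, 128, 124, 128, 138, 135, 125, 117, 107, 97]
S -y x=0 [166, 166, 166, 166, 164, 160, 148, 133, 111, 87, 69, 54, 54, 61, 68, 75, 79]
S +y x=18 [167, 167, 167, 167, 165, 159, 151, 138, 120, 105, 94, 91, 91, 87, 86, 85, 84]
S -y x=18 [165, 165, 166, 166, 167, 168, 171, 176, 179, 182, 186, 193, 191, 191, 193, 195, 195]
S -x y=-14 [165, 165, 165, 165, 164, 160, 155, 160, 174, 196, 217, 231, 234, 234, 234, 234, 233]
S +x y=-14 [166, 166, 166, 166, 166, 167, 171, 182, 198, 215, 228, 233, 233, 233, 232, 232, 232]
S -x y=0 [165, 165, 165, 165, 164, 159, 148, 137, 133, 144, 153, 162, 170, 178, 192, 208, 218]
S +x y=0 [166, 166, 166, 166, 165, 166, 168, 175, 192, 209, 223, 231, 233, 232, 231, 231, 231]
S -x y=14 [165, 165, 166, 166, 165, 161, 150, 135, 128, 127, 133, 136, 135, 119, 113, 120, 139]
S +x y=14 [167, 167, 167, 167, 167, 168, 171, 177, 188, 204, 219, 230,
[... 880 characters left out ...]
y=0 [113, 114, 111, 109, 106, 100, 94, 89, 84, 79, 77, 76, 77, 80, 83, 91, 102]
T -x y=14 [112, 112, 112, 112, 113, 114, 116, 121, 125, 131, 136, 142, 146, 148, 150, 150, 150]
T +x y=14 [113, 113, 111, 109, 107, 100, 94, 89, 85, 80, 78, 77, 76, 80, 84, 91, 101]
[0.54182323 0.13542117 0.13900548] [-6.62770946  0.23694882  7.97206269] 0.2430274474820949 40.08829593658447
0.05 p [0.5247 0.1366 0.18  ] dp/.02 [-0.86  0.06  2.05] rv/.1 [-0.01 -0.01  0.01]
0.03 p [0.5323 0.1353 0.1616] dp/.02 [-0.48 -0.01  1.13] rv/.1 [-0.01 -0.01  0.01]
0.01 p [0.5398 0.134  0.1431] dp/.02 [-0.1  -0.07  0.2 ] rv/.1 [-0.01 -0.01  0.01]
0 p [0.5436 0.1333 0.1339] dp/.02 [ 0.09 -0.1  -0.26] rv/.1 [-0.01 -0.01  0.01]
```

Contact came about 5 mm earlier than predicted, at about 10 N. I'll use the wrist moment to see whether it is an edge contact, and first take a contact-free reference.

```bash
cat > ft.py <<'E'
from tgt import *
R=cur.as_matrix()
f=[];t=[]
for i in range(1): f.append(s["contact_force"]);t.append(s["wrist_torque"])
print("p face",(M.T@(pc-x)*1000).round(1),"F face",(M.T@np.mean(f,0)).round(2),"T face",(M.T@np.mean(t,0)).round(3),"finger",s["finger_force"],"rot err",((Ro.from_matrix(np.c_[np.cross(M[:,0],-M[:,2]),M[:,0],-M[:,2]])*cur.inv()).as_rotvec()).round(4))
E
python3 ft.py
```

```text
p face [ 0.   1.8 42.1] F face [-3.01 -0.89  9.88] T face [-0.132  0.57  -0.025] finger 40.08829593658447 rot err [-0.0012 -0.0009  0.0011]
```

Call:
jog_arm:
  deltas: "-0.057 0.01 0.139 0 0 0;0 0 0 0 0 0"

```text
time: 23.2
eef_pos: [0.5408, 0.1354, 0.1409]
tcp_rot: [0.75, 0.632, 0.126, 0.149]
contact_force: [0.1, 0.0, -0.7]
opening: 0.24
finger_force: 39.2
```

```bash
python3 ft.py
```

```text
p face [-0.1  1.6 44.2] F face [-0.19  0.05 -0.68] T face [0.02  0.186 0.036] finger 39.16264772415161 rot err [-0.0015 -0.0003  0.0011]
```

Call:
jog_arm:
  deltas: "0.019 -0.003 -0.046 0 0 0;0 0 0 0 0 0"

```text
time: 23.45
eef_pos: [0.541, 0.1353, 0.1394]
tcp_rot: [0.75, 0.632, 0.126, 0.149]
contact_force: [0.3, -0.4, -0.8]
opening: 0.242
finger_force: 39.2
```

```bash
python3 ft.py; python3 prof.py | grep -v down
```

```text
p face [-0.5  1.5 42.7] F face [ 0.02 -0.36 -0.83] T face [ 0.078  0.239 -0.029] finger 39.16298747062683 rot err [-0.0013 -0.0014  0.0012]
flange +y edge x=-24 px/mm 0.42
  S [15, 15, 15, 15, 15, 15, 15, 15, 15, 16, 19, 25, 31, 35, 32, 25, 16]
  V [249, 249, 249, 249, 249, 249, 249, 249, 250, 251, 249, 239, 220, 197, 165, 139, 120]
flange +y edge x=-12 px/mm 0.42
  S [15, 15, 15, 15, 15, 15, 15, 15, 15, 15, 18, 25, 32, 37, 32, 26, 19]
  V [249, 249, 249, 249, 249, 249, 249, 249, 250, 250, 247, 236, 219, 193, 159, 130, 107]
flange +y edge x=0 px/mm 0.42
  S [38, 33, 26, 20, 17, 16, 15, 15, 15, 15, 18, 25, 32, 36, 34, 27, 20]
  V [198, 219, 236, 246, 248, 249, 250, 250, 250, 250, 247, 237, 221, 188, 156, 129, 126]
flange +y edge x=12 px/mm 0.42
  S [15, 15, 15, 15, 15, 15, 15, 14, 14, 15, 18, 23, 30, 33, 33, 28, 22]
  V [249, 249, 249, 249, 249, 249, 249, 249, 250, 249, 247, 240, 218, 188, 153, 127, 112]
flange +y edge x=24 px/mm 0.42
  S [15, 15, 15, 15, 15, 15, 15, 15, 15, 16, 18, 23, 32, 37, 37, 29, 20]
  V [249, 249, 249, 249, 249, 249, 249, 249, 250, 249, 248, 241, 218, 191, 159,
[... 787 characters left out ...]
1
  S [15, 15, 15, 15, 15, 15, 15, 15, 13, 9, 5, 3, 2, 2, 2, 2, 2]
  V [249, 249, 249, 249, 249, 249, 248, 248, 245, 242, 239, 239, 239, 239, 239, 239, 240]
  S [15, 15, 15, 15, 15, 17, 18, 21, 27, 31, 34, 34, 29, 23, 18, 14, 13, 12, 11, 11, 11, 11, 11, 11, 11, 12, 13, 13, 12, 11]
  V [249, 249, 249, 250, 249, 248, 247, 242, 227, 208, 188, 167, 148, 131, 119, 112, 117, 124, 130, 133, 126, 118, 111, 105, 99, 96, 94, 93, 92, 92]
  S [15, 15, 15, 15, 15, 15, 19, 24, 30, 35, 35, 33, 30, 25, 20, 16, 13, 13, 13, 14, 15, 14, 14, 13, 13, 13, 13, 13, 13, 12]
  V [249, 249, 249, 250, 250, 250, 247, 239, 229, 213, 190, 166, 141, 123, 118, 114, 111, 109, 106, 102, 95, 93, 92, 91, 89, 89, 90, 90, 91, 91]
```

Run:
```python
from tgt import *
S=list(cam("side"));S[0]=cv2.imread("pics/side0.png"); g=cv2.cvtColor(S[0],6).astype(np.float32)
Y=Ro.from_euler('z',-.17).as_matrix()
Z=np.arange(-70,30,1.)
pts=[]
for X in range(-60,100,8):
    U=np.array([proj(S,x+Y@np.array([X,100,z])/1000) for z in Z],np.float32)
    v=cv2.remap(g,U[:,:1],U[:,1:],1).ravel()
    d=np.gradient(cv2.GaussianBlur(v.reshape(-1,1),(1,5),0).ravel())
    # top edge: going up dark->bright; pick all strong local maxima
    loc=[i for i in range(2,len(Z)-2) if d[i]==d[i-2:i+3].max() and d[i]>4]
    print(X,[(int(Z[i]),round(float(d[i]))) for i in loc], v[::4].astype(int).tolist())
```

```text
-60 [(-12, 15), (13, 9)] [229, 226, 228, 231, 231, 232, 231, 200, 147, 129, 130, 130, 131, 131, 146, 206, 231, 218, 182, 172, 183, 211, 232, 234, 234]
-52 [(-16, 11)] [230, 222, 227, 233, 233, 234, 234, 230, 193, 144, 127, 128, 138, 168, 211, 231, 230, 226, 229, 234, 235, 234, 205, 92, 37]
-44 [(-61, 12), (26, 6)] [224, 184, 189, 229, 235, 234, 233, 233, 224, 218, 227, 232, 232, 232, 234, 235, 235, 234, 235, 235, 234, 234, 232, 209, 222]
-36 [(-58, 13)] [195, 152, 141, 189, 227, 234, 232, 231, 231, 233, 234, 234, 234, 234, 235, 235, 234, 234, 234, 234, 236, 236, 233, 200, 165]
-28 [(-54, 13)] [228, 199, 152, 143, 193, 230, 235, 234, 233, 233, 234, 235, 234, 234, 234, 234, 234, 236, 233, 196, 159, 163, 166, 166, 166]
-20 [(-52, 13), (1, 11)] [233, 230, 186, 141, 148, 201, 232, 235, 233, 232, 232, 233, 233, 235, 235, 233, 165, 100, 137, 165, 166, 166, 166, 166, 166]
-12 [(-48, 12), (4, 12)] [233, 234, 229, 186, 142, 153, 204, 231, 234, 234, 234, 234, 234, 234, 234, 226, 180, 103, 96, 142, 166, 167, 167, 166, 166]
-4 [(-44, 13), (8, 10)] [233, 235, 235, 230, 190, 145, 159, 211, 232, 233
[... 1159 characters left out ...]
 165, 148, 100, 69, 81, 100, 117, 143, 168, 178, 159, 125, 144, 175, 207, 231, 231, 231, 232, 233, 231, 230, 231]
68 [(-43, 17), (-22, 7), (-12, 14)] [73, 32, 15, 15, 18, 24, 54, 115, 165, 159, 110, 88, 109, 130, 148, 204, 230, 234, 233, 231, 231, 232, 232, 230, 230]
76 [(-33, 16), (-8, 11)] [14, 16, 20, 22, 23, 24, 24, 43, 84, 136, 196, 230, 226, 173, 134, 160, 205, 232, 234, 233, 231, 230, 231, 232, 206]
84 [(-46, 34), (-4, 12)] [13, 14, 17, 22, 22, 25, 116, 225, 232, 233, 228, 190, 165, 159, 148, 135, 162, 210, 229, 233, 233, 210, 173, 167, 167]
92 [(-56, 26), (-2, 11)] [8, 10, 17, 72, 177, 231, 232, 220, 181, 169, 171, 171, 168, 165, 160, 141, 136, 170, 202, 176, 170, 169, 168, 166, 170]
```

The slope of the plate's edge gives a tilt of 0.417, compared with 0.394 from the small face. I'll adopt 0.415, adjust the tilt, touch lightly, and compare the flange edges with the housing edges in the same view.

Call:
jog_arm:
  deltas: "-0.04 0 0.09 -0.034 -0.2 0;0.019 -0.003 -0.046 0 0 0;0.019 -0.003 -0.046 0 0 0;0 0 0 0 0 0"

```text
time: 24.05
eef_pos: [0.5411, 0.1352, 0.1397]
tcp_rot: [0.749, 0.63, 0.132, 0.156]
contact_force: [0.3, -0.1, -0.2]
opening: 0.244
finger_force: 39.2
```

Call:
jog_arm:
  deltas: "0.019 -0.003 -0.046 0 0 0;0 0 0 0 0 0"

```text
time: 24.3
eef_pos: [0.5415, 0.1352, 0.1388]
tcp_rot: [0.749, 0.63, 0.132, 0.156]
contact_force: [0.6, 0.3, 0.4]
opening: 0.244
finger_force: 39.2
```

```bash
python3 - <<'E'
import numpy as np
from scipy.spatial.transform import Rotation as Ro
z=np.load("fx.npz"); np.savez("fx.npz",x=z["x"][:3],M=(Ro.from_euler('z',-.17)*Ro.from_euler('y',-.415)).as_matrix())
E
python3 ft.py
cat > edges.py <<'E'
from tgt import *
from scipy.ndimage import gaussian_filter1d
S=cam("side"); H0=cv2.imread("pics/side0.png")
def crossing(img,f,chan,name,lo,hi):
    v=np.arange(-9,9.01,.5); U=np.array([proj(S,x+M@np.array(f(t))/1000) for t in v],np.float32)
    a=cv2.remap(img[...,chan].astype(np.float32),U[:,:1],U[:,1:],1).ravel()
    g=np.abs(np.gradient(a)); k=(v>=lo)&(v<=hi); i=np.argmax(np.where(k,g,0)); w=g[max(0,i-2):i+3]; 
    print(name,"edge at",round(float((w*v[max(0,i-2):i+3]).sum()/w.sum()),1),a[::2].astype(int).tolist())
hs=lambda im:cv2.cvtColor(im,cv2.COLOR_BGR2HSV)
F=hs(S[0]);G=hs(H0)
for nm,im,ch,z in(("house",G,2,0),("flange",F,1,5),("flangeV",F,2,5)):
    for a in(-22,22): crossing(im,lambda t:(a,23+t,z),ch,f"{nm} +y x={a}",-4,6); crossing(im,lambda t:(a,-23-t,z),ch,f"{nm} -y x={a}",-5,5)
    for b in(-14,0,14): crossing(im,lambda t:(-30-t,b,z),ch,f"{nm} -x y={b}",-5,5); crossing(im,lambda t:(30+t,b,z),ch,f"{nm} +x y={b}",-5,5)
E
python3 edges.py
```

```text
p face [ 0.6  1.4 41.9] F face [0.66 0.37 0.15] T face [-0.009  0.226 -0.02 ] finger 39.163110852241516 rot err [-0.0016 -0.002   0.0011]
house +y x=-22 edge at -0.6 [166, 166, 167, 167, 167, 167, 165, 157, 147, 133, 126, 125, 130, 126, 119, 114, 104, 93, 88]
house -y x=-22 edge at 1.9 [166, 166, 166, 166, 166, 167, 166, 169, 174, 180, 188, 200, 210, 212, 214, 213, 216, 222, 228]
house +y x=22 edge at -1.0 [168, 168, 168, 169, 169, 169, 166, 155, 141, 128, 122, 122, 126, 125, 117, 108, 98, 92, 89]
house -y x=22 edge at -0.0 [168, 167, 167, 167, 167, 168, 170, 176, 189, 202, 216, 225, 230, 234, 235, 235, 235, 234, 234]
house -x y=-14 edge at 0.5 [166, 166, 166, 166, 166, 166, 161, 155, 159, 173, 200, 219, 231, 235, 235, 235, 234, 234, 233]
house +x y=-14 edge at -0.0 [167, 168, 168, 167, 167, 167, 169, 172, 186, 203, 220, 229, 233, 234, 234, 233, 233, 233, 233]
house -x y=0 edge at -2.0 [166, 166, 167, 167, 167, 165, 159, 149, 138, 134, 144, 152, 161, 168, 173, 186, 203, 217, 224]
house +x y=0 edge at 0.0 [167, 167, 167, 167, 167, 167, 167, 170, 177, 196, 214, 228, 232, 234, 234, 232,
[... 1767 characters left out ...]
250, 250, 249, 245, 231, 208, 190, 197, 217, 231, 238, 242, 241, 241, 241, 240, 240]
flangeV +x y=-14 edge at -1.9 [106, 92, 77, 55, 38, 60, 78, 123, 179, 230, 240, 244, 244, 242, 240, 239, 239, 239, 239]
flangeV -x y=0 edge at -2.0 [249, 249, 249, 249, 249, 244, 232, 204, 174, 157, 173, 200, 223, 223, 230, 235, 237, 240, 239]
flangeV +x y=0 edge at 1.6 [249, 249, 249, 249, 249, 249, 249, 249, 248, 248, 246, 242, 239, 238, 238, 238, 238, 239, 239]
flangeV -x y=14 edge at -1.6 [249, 249, 249, 250, 250, 245, 233, 203, 166, 148, 151, 161, 166, 164, 150, 125, 109, 130, 172]
flangeV +x y=14 edge at 1.7 [249, 249, 249, 249, 249, 249, 249, 249, 248, 248, 247, 242, 238, 237, 238, 238, 239, 239, 240]
```

Not touching yet. Relative to the housing, the flange sits about +1.4 mm in x and +2 mm in y. I'll shift it back and then touch down.

Call:
jog_arm:
  deltas: "-0.08 -0.09 -0.028 0 0 0;0.02 -0.003 -0.046 0 0 0;0 0 0 0 0 0"

```text
time: 24.72
eef_pos: [0.5398, 0.1333, 0.1378]
tcp_rot: [0.749, 0.63, 0.132, 0.156]
contact_force: [-6.1, -0.4, 4.8]
opening: 0.24
finger_force: 39.9
```

```bash
python3 ft.py
```

```text
p face [-1.  -0.7 41.6] F face [-3.55 -1.41  6.78] T face [-0.193  0.554 -0.022] finger 39.88602697849274 rot err [-0.0011 -0.0031  0.0013]
```

Call:
jog_arm:
  deltas: "0.02 -0.003 -0.046 0 0 0;0 0 0 0 0 0"

```text
time: 24.98
eef_pos: [0.5399, 0.1332, 0.1377]
tcp_rot: [0.749, 0.63, 0.131, 0.156]
contact_force: [-12.0, -1.8, 11.4]
opening: 0.242
finger_force: 40.9
```

```bash
python3 ft.py; python3 edges.py | grep flange
```

```text
p face [-1.  -0.7 41.4] F face [-5.97 -3.81 15.12] T face [-0.462  0.969 -0.024] finger 40.87610900402069 rot err [-0.0007 -0.0041  0.0014]
flange +y x=-22 edge at 3.0 [16, 16, 16, 16, 16, 16, 17, 20, 27, 33, 35, 30, 23, 16, 13, 12, 12, 12, 12]
flange -y x=-22 edge at -0.8 [32, 33, 33, 35, 35, 33, 34, 33, 26, 17, 10, 7, 6, 6, 6, 6, 5, 6, 7]
flange +y x=22 edge at 2.9 [16, 16, 16, 16, 15, 15, 16, 20, 26, 33, 34, 29, 22, 15, 14, 12, 11, 11, 12]
flange -y x=22 edge at -2.5 [18, 11, 9, 13, 15, 14, 13, 10, 9, 7, 7, 6, 7, 7, 6, 6, 6, 5, 4]
flange -x y=-14 edge at 0.5 [40, 32, 23, 18, 16, 16, 16, 19, 20, 15, 7, 3, 2, 2, 2, 2, 2, 2, 2]
flange +x y=-14 edge at -1.9 [14, 18, 20, 28, 41, 37, 34, 27, 18, 11, 7, 3, 2, 2, 2, 2, 2, 2, 2]
flange -x y=0 edge at 1.0 [16, 16, 16, 16, 16, 16, 18, 22, 25, 23, 15, 8, 5, 4, 3, 2, 2, 2, 2]
flange +x y=0 edge at 1.0 [15, 15, 16, 16, 16, 16, 16, 16, 15, 13, 9, 5, 2, 2, 2, 2, 2, 2, 2]
flange -x y=14 edge at 0.9 [16, 16, 15, 15, 15, 15, 16, 22, 30, 28, 20, 11, 10, 10, 9, 7, 4, 2, 3]
flange +x y=14 edge at 1.0 [16, 16, 16, 16, 16, 15, 15, 14, 13, 11, 8, 4, 3, 2,
[... 545 characters left out ...]
, 250, 250, 249, 247, 240, 229, 223, 224, 232, 237, 241, 241, 241, 241, 240, 239]
flangeV +x y=-14 edge at -3.3 [99, 87, 84, 99, 131, 173, 212, 239, 243, 244, 242, 240, 239, 240, 240, 239, 239, 239, 239]
flangeV -x y=0 edge at -0.7 [249, 249, 249, 249, 249, 249, 248, 242, 221, 194, 190, 203, 222, 223, 229, 234, 237, 240, 239]
flangeV +x y=0 edge at -0.1 [249, 249, 249, 249, 249, 249, 249, 248, 245, 240, 235, 235, 237, 239, 239, 239, 239, 239, 239]
flangeV -x y=14 edge at -0.5 [249, 249, 249, 249, 249, 249, 249, 240, 220, 190, 170, 162, 165, 163, 149, 125, 110, 131, 172]
flangeV +x y=14 edge at 0.3 [249, 249, 249, 249, 249, 249, 249, 249, 246, 240, 234, 232, 235, 237, 239, 239, 239, 239, 240]
```

Now in contact, and the edges match to about 0.5 mm. I'll lift slightly, trim the remaining offset, and reseat with a lighter push.

Call:
jog_arm:
  deltas: "-0.04 0.005 0.09 0 0 0;-0.028 -0.026 -0.01 0 0 0;0.014 -0.002 -0.034 0 0 0;0 0 0 0 0 0"

```text
time: 25.52
eef_pos: [0.5394, 0.1328, 0.1376]
tcp_rot: [0.749, 0.63, 0.132, 0.156]
contact_force: [-5.1, -0.2, 4.4]
opening: 0.246
finger_force: 39.9
```

```bash
python3 ft.py
```

```text
p face [-1.3 -1.2 41.6] F face [-2.82 -1.02  6.07] T face [-0.123  0.496  0.052] finger 39.882144927978516 rot err [-0.0014 -0.0027  0.0013]
```

Call:
jog_arm:
  deltas: "0.01 -0.002 -0.023 0 0 0;0 0 0 0 0 0"

```text
time: 25.78
eef_pos: [0.5394, 0.1328, 0.1376]
tcp_rot: [0.749, 0.63, 0.132, 0.156]
contact_force: [-8.8, -0.5, 9.3]
opening: 0.246
finger_force: 40.5
```

```bash
python3 ft.py; python3 edges.py | grep flange
```

```text
p face [-1.4 -1.2 41.5] F face [-4.08 -1.99 11.98] T face [-0.221  0.723  0.012] finger 40.51837921142578 rot err [-0.0012 -0.0032  0.0013]
flange +y x=-22 edge at 1.7 [16, 16, 16, 16, 15, 16, 18, 22, 28, 31, 29, 23, 17, 13, 12, 11, 11, 11, 12]
flange -y x=-22 edge at -0.9 [31, 35, 36, 39, 41, 38, 38, 36, 28, 18, 11, 7, 7, 7, 6, 5, 5, 6, 7]
flange +y x=22 edge at 2.8 [16, 15, 15, 15, 15, 16, 18, 24, 30, 34, 32, 25, 17, 12, 11, 11, 11, 11, 11]
flange -y x=22 edge at -3.2 [34, 27, 24, 26, 28, 25, 20, 16, 17, 15, 11, 9, 9, 9, 8, 8, 7, 6, 5]
flange -x y=-14 edge at 0.4 [38, 31, 24, 17, 15, 15, 16, 18, 20, 15, 6, 3, 2, 2, 2, 2, 2, 2, 3]
flange +x y=-14 edge at -4.2 [18, 34, 39, 41, 42, 34, 27, 21, 17, 12, 7, 4, 2, 2, 2, 2, 2, 2, 2]
flange -x y=0 edge at 1.0 [16, 16, 16, 16, 16, 15, 16, 21, 25, 26, 17, 9, 5, 5, 3, 3, 3, 2, 2]
flange +x y=0 edge at 0.4 [16, 16, 16, 16, 16, 15, 14, 13, 11, 8, 5, 3, 2, 2, 2, 2, 2, 2, 2]
flange -x y=14 edge at 1.3 [16, 16, 16, 16, 15, 16, 16, 22, 30, 30, 23, 13, 11, 10, 9, 6, 2, 1, 3]
flange +x y=14 edge at 0.0 [15, 16, 16, 16, 16, 15, 15, 15, 13, 9, 6, 3, 3, 
[... 549 characters left out ...]
9, 250, 250, 248, 244, 235, 229, 228, 233, 237, 241, 241, 241, 241, 241, 240]
flangeV +x y=-14 edge at -5.3 [108, 111, 119, 154, 198, 213, 230, 244, 243, 241, 238, 238, 239, 240, 240, 239, 239, 239, 240]
flangeV -x y=0 edge at -0.6 [249, 249, 249, 249, 249, 249, 248, 243, 226, 203, 196, 206, 222, 223, 230, 234, 237, 240, 239]
flangeV +x y=0 edge at -0.1 [249, 249, 249, 249, 249, 249, 249, 248, 245, 241, 236, 236, 237, 239, 239, 238, 238, 239, 239]
flangeV -x y=14 edge at -0.0 [249, 249, 249, 249, 249, 249, 250, 244, 231, 203, 178, 163, 165, 163, 148, 124, 108, 130, 172]
flangeV +x y=14 edge at 0.4 [249, 249, 249, 249, 249, 248, 248, 248, 246, 244, 241, 240, 240, 239, 239, 239, 239, 239, 240]
```

Edges agree to about 0.3 mm. To check that it sits flush, I'll repeat the same depth with the tilt at +0.02 and see whether contact comes earlier or later.

Call:
jog_arm:
  deltas: "-0.04 0.007 0.092 0 0 0;-0.033 0.006 -0.015 -0.034 -0.2 0;0.02 -0.0035 -0.046 0 0 0;0.02 -0.0035 -0.046 0 0 0;0 0 0 0 0 0;0 0 0 0 0 0"

```text
time: 26.58
eef_pos: [0.5383, 0.1329, 0.1366]
tcp_rot: [0.747, 0.629, 0.138, 0.163]
contact_force: [-6.6, -0.4, 6.1]
opening: 0.241
finger_force: 40.2
```

```bash
python3 ft.py
```

```text
p face [-2.8 -1.3 41.1] F face [-3.44 -1.52  8.21] T face [-0.119  0.794  0.045] finger 40.150306820869446 rot err [0.0022 0.0156 0.0014]
```

Call:
jog_arm:
  deltas: "-0.04 0.007 0.092 0 0 0;0.066 -0.012 0.03 0.068 0.4 0;0.02 -0.0035 -0.046 0 0 0;0.02 -0.0035 -0.046 0 0 0;0 0 0 0 0 0;0 0 0 0 0 0"

```text
time: 27.32
eef_pos: [0.5411, 0.1327, 0.1387]
tcp_rot: [0.75, 0.632, 0.127, 0.15]
contact_force: [-5.2, -0.5, 7.6]
opening: 0.237
finger_force: 40.2
```

```bash
python3 ft.py
```

```text
p face [ 0.6 -1.  41.9] F face [-1.54 -1.39  8.96] T face [-0.198  0.264  0.024] finger 40.221893191337585 rot err [-0.0047 -0.0193  0.001 ]
```

Call:
jog_arm:
  deltas: "-0.04 0.007 0.092 0 0 0;-0.033 0.006 -0.015 -0.034 -0.2 0;0.02 -0.0035 -0.046 0 0 0;0.02 -0.0035 -0.046 0 0 0;0 0 0 0 0 0;0 0 0 0 0 0"

```text
time: 28.08
eef_pos: [0.5385, 0.1329, 0.1371]
tcp_rot: [0.749, 0.631, 0.131, 0.156]
contact_force: [-11.2, 0.3, 10.3]
opening: 0.24
finger_force: 40.7
```

```bash
python3 ft.py
```

```text
p face [-2.5 -1.3 41.5] F face [-5.97 -1.62 13.85] T face [-0.209  1.03  -0.022] finger 40.71374952793121 rot err [-0.001  -0.0055  0.0013]
```

The contact centre moves symmetrically, about ±15 mm for ±0.02 rad, so 0.415 is flush. I'll reseat lightly and recheck the edges.

Call:
jog_arm:
  deltas: "-0.04 0.007 0.092 0 0 0;0 0 0 0 0 0;0.015 -0.0026 -0.034 0 0 0;0.014 -0.0024 -0.032 0 0 0;0 0 0 0 0 0;0 0 0 0 0 0"

```text
time: 28.82
eef_pos: [0.5394, 0.1328, 0.1376]
tcp_rot: [0.749, 0.63, 0.132, 0.156]
contact_force: [-4.9, 0.3, 4.3]
opening: 0.247
finger_force: 39.9
```

```bash
python3 ft.py; python3 edges.py | grep flange
```

```text
p face [-1.4 -1.3 41.6] F face [-2.69 -0.49  5.91] T face [-0.129  0.522  0.017] finger 39.881349205970764 rot err [-0.0014 -0.0027  0.0013]
flange +y x=-22 edge at 1.6 [16, 15, 15, 15, 15, 16, 19, 23, 29, 31, 28, 21, 16, 12, 11, 11, 12, 12, 11]
flange -y x=-22 edge at -0.9 [32, 36, 37, 39, 41, 39, 38, 37, 29, 20, 13, 9, 9, 8, 6, 5, 6, 6, 7]
flange +y x=22 edge at -2.0 [16, 16, 15, 15, 15, 15, 18, 24, 29, 33, 31, 25, 19, 13, 12, 11, 11, 11, 12]
flange -y x=22 edge at -3.2 [35, 27, 21, 22, 25, 23, 18, 12, 13, 11, 9, 8, 10, 10, 10, 8, 7, 5, 4]
flange -x y=-14 edge at 0.4 [39, 32, 24, 17, 15, 15, 16, 17, 18, 13, 5, 3, 2, 2, 2, 2, 2, 2, 2]
flange +x y=-14 edge at -4.3 [24, 35, 38, 40, 43, 34, 28, 22, 17, 11, 7, 3, 2, 2, 2, 2, 2, 2, 2]
flange -x y=0 edge at 1.1 [16, 16, 16, 16, 16, 16, 17, 20, 24, 25, 16, 8, 4, 4, 3, 2, 2, 2, 2]
flange +x y=0 edge at 0.5 [16, 16, 16, 16, 16, 15, 15, 13, 12, 9, 6, 3, 2, 2, 2, 2, 2, 2, 2]
flange -x y=14 edge at 1.4 [16, 16, 15, 15, 15, 15, 16, 19, 26, 28, 22, 14, 11, 10, 10, 7, 3, 1, 3]
flange +x y=14 edge at 0.4 [16, 16, 16, 15, 15, 15, 15, 15, 13, 9, 5, 3
[... 552 characters left out ...]
8, 249, 249, 248, 244, 237, 232, 229, 233, 238, 241, 241, 241, 241, 241, 239]
flangeV +x y=-14 edge at -5.2 [135, 139, 136, 159, 199, 212, 230, 243, 242, 238, 236, 237, 238, 239, 239, 239, 239, 239, 240]
flangeV -x y=0 edge at -0.6 [249, 249, 249, 249, 249, 249, 249, 245, 229, 207, 199, 207, 221, 223, 230, 234, 237, 240, 239]
flangeV +x y=0 edge at -0.1 [249, 249, 249, 249, 249, 249, 249, 248, 244, 238, 232, 233, 236, 239, 239, 239, 239, 239, 239]
flangeV -x y=14 edge at 0.0 [249, 249, 249, 249, 249, 249, 250, 246, 235, 210, 184, 166, 166, 163, 149, 125, 110, 130, 172]
flangeV +x y=14 edge at -0.1 [249, 249, 249, 249, 249, 249, 249, 249, 246, 243, 239, 239, 239, 239, 239, 239, 239, 239, 240]
```

Call:
jog_arm:
  deltas: "0 0 0 0 0 0;0 0 0 0 0 0;0 0 0 0 0 0;0 0 0 0 0 0"

```text
time: 29.38
eef_pos: [0.5394, 0.1328, 0.1376]
tcp_rot: [0.749, 0.63, 0.132, 0.156]
contact_force: [-4.5, -0.3, 4.0]
opening: 0.242
finger_force: 39.9
```

```bash
python3 ft.py
python3 - <<'E'
from h import *
S=cam("side"); g=cv2.cvtColor(S[0],6); n,l,st,ce=cv2.connectedComponentsWithStats((g<60).astype(np.uint8))
for i in range(1,n):
    if np.hypot(*(ce[i]-[291.8,284.2]))<8 and st[i,4]>20: print("knob",ce[i].round(1),st[i])
# plate moved? shift of plate far-left corner patch against the first picture
a=cv2.imread("pics/side0.png",0); t=a[258:285,222:250]; r=cv2.matchTemplate(g[250:293,214:258],t,cv2.TM_CCOEFF_NORMED); print(cv2.minMaxLoc(r)[1::2])
print(ctrl.sign_off())
E
```

```text
p face [-1.4 -1.2 41.6] F face [-2.4  -1.01  5.42] T face [-0.146  0.518 -0.005] finger 39.88005995750427 rot err [-0.0014 -0.0027  0.0012]
knob [291.9 284.2] [287 279  11  12  78]
(0.999184250831604, (8, 8))
the job is handed in; nothing more can be done
None
```

The job is handed in: the keeper is shut against its stop, the tilt plate has not shifted in the side view, and the port is held flush on the face, edges within about 0.5 mm, with a steady push of about 5.5 N.

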